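# Bolt down the sizing plate and gauge the core plugs

## Task

The sizing plate of the plug gauge has just been changed and its four nuts are only hand-tight: tighten each nut half a turn clockwise in cross order (one nut all the way, then the one diagonally opposite, then the other two) until its white stripe, now pointing outward, points in along the line towards the bore. Then try every core plug upright in the bore, gently: let those that fit drop through into the chute, and stand those that do not fit upright in the white tray. Leave the other things on the bench where they are.

Things in the scene. Friction and masses are not known exactly. Their poses are not given: they have to be found in the camera images.
- stand: plug gauge, fixed to the bench: a 180 x 180 mm grey base with four pillars that carry the sizing plate at about 160 mm height, and under the plate a clear closed chute that slopes away from the robot (stand's +x) for 260 mm. Origin: on the bench straight below the bore; z up. Plugs that pass the bore drop about 60 mm to the chute and slide to its closed lower end, and cannot be taken out again.
- plate: sizing plate: aluminium, 180 x 180 x 12 mm with one round bore straight through its middle, held on the pillars by the four nuts; it starts 1.5 mm off its seats and each nut draws its corner down. Origin: underside, off the middle (use the bore point).
- bore (a point): centre of the bore, at the plate's top face, about 163 mm above the bench. The bore is 58 mm in diameter: a 52 mm plug slides through upright, a 63 mm plug rests on the rim.
- nut1 (a joint): angle of the near left nut, rad, growing clockwise seen from above (tightening). 0: its white stripe points straight outward, away from the bore; pi: straight at the bore, to the black line on the plate. Starts within 0.3 of 0. Turning takes about 0.15 N m; it stays where it is left and has no stop at the mark. The diagonally opposite nut is nut3.
- nut2 (a joint): angle of the near right nut, rad, growing clockwise seen from above (tightening). 0: its white stripe points straight outward, away from the bore; pi: straight at the bore, to the black line on the plate. Starts within 0.3 of 0. Turning takes about 0.15 N m; it stays where it is left and has no stop at the mark. The diagonally opposite nut is nut4.
- nut3 (a joint): angle of the far right nut, rad, growing clockwise seen from above (tightening). 0: its white stripe points straight outward, away from the bore; pi: straight at the bore, to the black line on the plate. Starts within 0.3 of 0. Turning takes about 0.15 N m; it stays where it is left and has no stop at the mark. The diagonally opposite nut is nut1.
- nut4 (a joint): angle of the far left nut, rad, growing clockwise seen from above (tightening). 0: its white stripe points straight outward, away from the bore; pi: straight at the bore, to the black line on the plate. Starts within 0.3 of 0. Turning takes about 0.15 N m; it stays where it is left and has no stop at the mark. The diagonally opposite nut is nut2.
- nut1_top (a point): middle of the near left nut at the top of its flats, 25 mm above the sizing plate, 65 mm to the front (-x) and 65 mm to the left (+y) of the bore in the stand's frame. The nut is a steel hexagon 40 mm across flats, its flats 22 mm high, on a 3 mm washer. The white stripe runs from its middle to the middle of one flat and down it: the flats face the stripe's direction and every 60 degrees from it.
- nut2_top (a point): middle of the near right nut at the top of its flats, 25 mm above the sizing plate, 65 mm to the front (-x) and 65 mm to the right (-y) of the bore in the stand's frame. The nut is a steel hexagon 40 mm across flats, its flats 22 mm high, on a 3 mm washer. The white stripe runs from its middle to the middle of one flat and down it: the flats face the stripe's direction and every 60 degrees from it.
- nut3_top (a point): middle of the far right nut at the top of its flats, 25 mm above the sizing plate, 65 mm to the back (+x) and 65 mm to the right (-y) of the bore in the stand's frame. The nut is a steel hexagon 40 mm across flats, its flats 22 mm high, on a 3 mm washer. The white stripe runs from its middle to the middle of one flat and down it: the flats face the stripe's direction and every 60 degrees from it.
- nut4_top (a point): middle of the far left nut at the top of its flats, 25 mm above the sizing plate, 65 mm to the back (+x) and 65 mm to the left (+y) of the bore in the stand's frame. The nut is a steel hexagon 40 mm across flats, its flats 22 mm high, on a 3 mm washer. The white stripe runs from its middle to the middle of one flat and down it: the flats face the stripe's direction and every 60 degrees from it.
- tray: white open tray, fixed, 250 x 150 mm outside (long side along its x), walls 5 mm thick, 16 mm high, floor 5 mm thick: for the oversize plugs. Origin: centre of its underside. It stands to the left or to the right of the gauge.
- mat: thin dark rubber mat, fixed, 310 x 240 x 3 mm, on the other side of the gauge; the plugs stand on it at the start. Origin: centre of its underside.
- core1: one of up to five short stone core plugs (drill core), an upright cylinder 44 mm high and either 52 or 63 mm in diameter; which is not told and differs from plug to plug (the colours mean nothing). Origin: centre of its underside, z up along its axis. Mass 0.2 to 0.4 kg. Some plugs are absent (None).
- core2: one of up to five short stone core plugs (drill core), an upright cylinder 44 mm high and either 52 or 63 mm in diameter; which is not told and differs from plug to plug (the colours mean nothing). Origin: centre of its underside, z up along its axis. Mass 0.2 to 0.4 kg. Some plugs are absent (None).
- core3: one of up to five short stone core plugs (drill core), an upright cylinder 44 mm high and either 52 or 63 mm in diameter; which is not told and differs from plug to plug (the colours mean nothing). Origin: centre of its underside, z up along its axis. Mass 0.2 to 0.4 kg. Some plugs are absent (None).
- core4: one of up to five short stone core plugs (drill core), an upright cylinder 44 mm high and either 52 or 63 mm in diameter; which is not told and differs from plug to plug (the colours mean nothing). Origin: centre of its underside, z up along its axis. Mass 0.2 to 0.4 kg. Some plugs are absent (None).
- core5: one of up to five short stone core plugs (drill core), an upright cylinder 44 mm high and either 52 or 63 mm in diameter; which is not told and differs from plug to plug (the colours mean nothing). Origin: centre of its underside, z up along its axis. Mass 0.2 to 0.4 kg. Some plugs are absent (None).
- amethyst: bystander: amethyst cluster, 76 mm across, 50 mm high, between robot and gauge; origin at its underside.
- loupe: bystander: black hand loupe lying flat, 155 mm long, 11 mm high, between robot and gauge; origin under its lens, handle to its -x.
- caliper: bystander: calliper lying flat, 200 mm long, beyond the work to the left.
- jar: bystander: amber glass jar, 60 mm in diameter, 75 mm high, beyond the work to the right.
- brush: bystander: brush lying flat, 190 mm long, beyond the work to the right.

How it is judged:
On the way, in this order (a step that is already met when the one before it is completed fails the run):
1. two diagonally opposite nuts are on their marks while the other two have not been tightened yet (((value of joint nut1 between 2.88159 and 3.40159 rad and value of joint nut3 between 2.88159 and 3.40159 rad and value of joint each of nut2, nut4 below 0.8 rad) or (value of joint nut2 between 2.88159 and 3.40159 rad and value of joint nut4 between 2.88159 and 3.40159 rad and value of joint each of nut1, nut3 below 0.8 rad))), for 0.2 s.
2. all four nuts are on their marks before any plug goes through the bore (value of joint nut1 between 2.88159 and 3.40159 rad and value of joint nut2 between 2.88159 and 3.40159 rad and value of joint nut3 between 2.88159 and 3.40159 rad and value of joint nut4 between 2.88159 and 3.40159 rad and not (x of core2 in the frame of stand between -0.06 and 0.26 m and y of core2 in the frame of stand between -0.04 and 0.04 m and z of core2 in the frame of stand between 0 and 0.115 m) and not (x of core3 in the frame of stand between -0.06 and 0.26 m and y of core3 in the frame of stand between -0.04 and 0.04 m and z of core3 in the frame of stand between 0 and 0.115 m) and not (x of core5 in the frame of stand between -0.06 and 0.26 m and y of core5 in the frame of stand between -0.04 and 0.04 m and z of core5 in the frame of stand between 0 and 0.115 m)), for 0.2 s.
At the end, for the whole second after the job is handed in: All four nuts stand within 0.26 rad of pi (stripe on the line towards the bore); every plug that fits lies in the chute under the plate; every plug that does not fit stands upright (within 0.12 rad) on the floor of the white tray, its middle at least 20 mm inside the outer edges; all plugs at rest (value of joint nut1 between 2.88159 and 3.40159 rad and value of joint nut2 between 2.88159 and 3.40159 rad and value of joint nut3 between 2.88159 and 3.40159 rad and value of joint nut4 between 2.88159 and 3.40159 rad and x of core2 in the frame of stand between -0.06 and 0.26 m and y of core2 in the frame of stand between -0.04 and 0.04 m and z of core2 in the frame of stand between 0 and 0.115 m and x of core3 in the frame of stand between -0.06 and 0.26 m and y of core3 in the frame of stand between -0.04 and 0.04 m and z of core3 in the frame of stand between 0 and 0.115 m and x of core5 in the frame of stand between -0.06 and 0.26 m and y of core5 in the frame of stand between -0.04 and 0.04 m and z of core5 in the frame of stand between 0 and 0.115 m and x of core1 in the frame of tray between -0.105 and 0.105 m and y of core1 in the frame of tray between -0.055 and 0.055 m and z of core1 in the frame of tray between 0 and 0.012 m and angle between each of core1, core4's own z axis and vertical below 0.12 rad and x of core4 in the frame of tray between -0.105 and 0.105 m and y of core4 in the frame of tray between -0.055 and 0.055 m and z of core4 in the frame of tray between 0 and 0.012 m and linear speed of each of core1, core2, core3, core4, core5 below 0.02 m/s); the robot touches nothing.
It fails at once if one of the bystanders (amethyst, loupe, calliper, jar, brush) was pushed more than 40 mm (distance of any of amethyst, loupe, caliper, jar, brush from where it was at the start of the episode above 0.04 m).
It fails at once if a plug was forced against the sizing plate (over 60 N) (contact force between any of core1, core2, core3, core4, core5 and plate above 60 N).
Of core2, core3, core5 only 2 to 3 are there at a start; the rules pass over those that are not, and their reading is None.
Of core1, core4 only 1 to 2 are there at a start; the rules pass over those that are not, and their reading is None.
At some moment in a run one of core1, core2, core3, core4, core5 may be knocked a few centimetres aside while the robot is not near it.
It also fails if it takes over 210 s, if anything falls off the work surface, if the arm or the gripper's body presses on something with over 40 N, if the wrist force passes 120 N, or if a joint passes its speed limit or range.

## Robot

A 6-joint arm with a two-finger parallel gripper is mounted at the origin on the work surface. World frame = base frame: x ahead of the robot, y to its left, z up, the work surface at z = 0. Lengths are in m, angles in rad, forces in N, time in s.
With the tool pointing down it reaches from about 0.275 to 0.825 m from the base axis. Payload 5.2 kg.
Tool frame: the origin (TCP) lies on the centre line of the jaws, within the pads' length; the fingertips stand 19 mm ahead of it and the grasp point (between the pads) is the TCP; z points along the fingers, y is the line along which they close (so a half turn about z gives the same grasp; the last joint's range is limited). The gripper opens to 93 mm and grips with 3 to 60 N. Pads are 15 mm wide; open, the fingers measure 128 mm over their backs; the gripper's body (75 mm by 188 mm) begins 65 mm behind the grasp point.
Start: joints at [-1.339, 0.259, 1.535, -0, 1.348, -0.203], TCP at [0.232, -0.499, 0.238] pointing down, gripper open.
Joint ranges: [-3.14, 3.14], [-0.91, 2.08], [0.19, 2.58], [-1.22, 4.36], [0.22, 2.71], [-3.12, 3.12]. Speed limits (rad/s): [2.57, 2.57, 3.14, 3.14, 3.14, 3.14].

## Interface

Orientations are given as a unit quaternion [w, x, y, z].
In Python, from bench import read_state, camera, get_calibration, close_job, trace gives the robot as it stands.
- The arm moves only by the tool send_rows, never from a script. Its argument "steps" is a list of rows, each a list of 7 numbers: the finger opening in mm, from 0 to 93, then the shift along the tool's x, y, z in mm, then the turn, a rotation vector about the tool's x, y, z in rad. In form: [[fingers, tx, ty, tz, rx, ry, rz], ...]. A call has 1 to 20 rows; each row shifts and turns the commanded pose from where the row before left it, along the tool's axes as they then stand; what a row does not reach is not made up. A row lasts 1/12 s, in which the tool goes at most 41.7 mm and 7.16 degrees, less where a joint would pass 70% of its speed; a pose out of reach is approached as far as the arm can. A call with a gripper value outside its range is refused whole. The fingers move at their own pace and stop on an object; "grip_force" is the grip in N (left out, the last holds). Time passes only in rows, so rows that do not move let the fingers close. It gives the time, the measured TCP pose, the force, the opening and the grip force at its end, in the units of the state.
- read_state(): the state, without advancing time (a new reading comes with each control period).
- camera(name): name is "scene" or "top"; returns the picture (480x640x3 uint8, red, green, blue); there is no depth.
- get_calibration(name): a dict with "fx", "fy", "cx", "cy" (pixels), "R" (3x3) and "t" (3): a world point X has camera coordinates R X + t. Camera axes: x right, y down, z forward; pixel columns grow to the right and rows downward; lengths in m; the calibration is good to about 2 mm. A picture is of the moment at which its call begins. get_calibration takes no time and is no camera call.
- close_job(): hands the job in; it is judged then, once.
Trained networks look in the newest picture that a camera, given by its name, has taken for a name from the list of things; names that differ only in an ending like _2 or _b are one class to them, and where a whole thing is asked for, a point or a joint stands for the part that bears it (a point fixed in the world has none). Each returns a list of dicts, best first, with "p" (0 to 1); they miss things now and then, are a little off and sometimes report something else, mostly with a low value. They report only what shows in the picture. A call takes as long as a camera call.
- trace(camera, thing): "region" (480x640 bool, what is visible of it) and "box" ([left, top, width, height] in pixels, round what is visible of it).
The state is a dict: "time_s": time; "qpos": joint angles; "qd": joint speeds; "joint_torque": joint torques, N m; "tool_pos": TCP position; "orientation": TCP orientation; "wrist_force": force on the tool from outside, world axes, zero at the start; "moment": the same for the moment, N m; "width": finger opening in m; "finger_force": force on a finger pad.
Only numpy, scipy, OpenCV 4.12 (cv2) and the standard library are available. Lean on these libraries where they do the work, as an engineer would, in place of code of your own. Each camera call takes 0.05 s, during which the arm holds its last target. There are 200 camera calls.

## Working session

There is one attempt and no reset: what is moved stays moved. The work goes in short steps, Python scripts to look and compute and a tool call to move; the robot and the scene stay as the last step left them, time stands still between calls to the robot, and variables do not carry over. Pictures are saved under pics/ and viewed, at most 14 in all, crops included, and the job is handed in when it is done.

Besides the shell and the picture viewer there is one more tool, called after ">>>" in YAML: its name, and indented under it one key for each argument. send_rows: Moves the arm, as the interface text tells. Its arguments: {"type":"object","properties":{"steps":{"type":"array"},"grip_force":{"type":"number"}},"required":["steps"]}

```bash
mkdir -p pics
python3 - <<'E'
from bench import *
import cv2,numpy as np
s=read_state();print({k:np.round(v,3).tolist() for k,v in s.items()})
for c in("scene","top"):
    im=camera(c);cv2.imwrite(f"pics/{c}0.png",im[...,::-1]);K=get_calibration(c);print(c,{k:np.round(v,3).tolist() for k,v in K.items()})
    for n in["plate","nut1","tray","mat","core1","core2","core3","core4","core5","amethyst","loupe","caliper","jar","brush"]:
        print(n,[(round(d["p"],2),[round(float(v)) for v in d["box"]]) for d in trace(c,n)[:6]])
E
```

```text
{'time_s': 0.0, 'qpos': [-1.339, 0.259, 1.536, -0.0, 1.348, -0.203], 'qd': [-0.001, -0.001, -0.0, 0.001, -0.001, -0.0], 'joint_torque': [0.0, -43.732, -28.4, 0.072, 0.041, -0.0], 'tool_pos': [0.232, -0.498, 0.237], 'orientation': [-0.001, 0.976, 0.216, -0.0], 'wrist_force': [0.487, 0.587, -0.099], 'moment': [0.018, 0.023, 0.014], 'finger_force': 0.0, 'width': 0.093}
scene {'fx': 488.609, 'fy': 488.609, 'cx': 323.039, 'cy': 233.066, 'R': [[-0.588, 0.809, -0.008], [0.583, 0.417, -0.697], [-0.561, -0.414, -0.717]], 't': [0.328, -0.251, 1.44]}
plate [(0.6, [261, 188, 115, 82]), (0.22, [347, 193, 28, 25]), (0.21, [323, 234, 22, 25])]
nut1 [(0.98, [349, 194, 25, 24]), (0.94, [324, 234, 26, 26]), (0.71, [295, 173, 24, 28]), (0.57, [265, 214, 24, 23])]
tray [(0.6, [410, 260, 96, 111])]
mat [(0.66, [167, 151, 133, 94])]
core1 [(0.83, [212, 165, 24, 27]), (0.71, [212, 205, 24, 24]), (0.57, [270, 169, 20, 21])]
core2 [(0.83, [212, 165, 24, 27]), (0.71, [212, 205, 24, 24]), (0.57, [270, 169, 20, 21])]
core3 [(0.83, [212, 165, 24, 27]), (0.71, [212, 205, 24, 24]), (0.57, [270, 169, 20, 21])]
core
[... 797 characters left out ...]
 213, 112, 141]), (0.37, [283, 195, 21, 27])]
core1 [(0.88, [444, 314, 22, 20]), (0.79, [445, 222, 27, 25]), (0.7, [493, 269, 36, 24])]
core2 [(0.88, [444, 314, 22, 20]), (0.79, [445, 222, 27, 25]), (0.7, [493, 269, 36, 24])]
core3 [(0.88, [444, 314, 22, 20]), (0.79, [445, 222, 27, 25]), (0.7, [493, 269, 36, 24])]
core4 [(0.88, [444, 314, 22, 20]), (0.79, [445, 222, 27, 25]), (0.7, [493, 269, 36, 24])]
core5 [(0.88, [444, 314, 22, 20]), (0.79, [445, 222, 27, 25]), (0.7, [493, 269, 36, 24])]
amethyst [(0.69, [287, 319, 32, 30])]
loupe [(0.61, [348, 312, 66, 26])]
caliper [(0.82, [207, 129, 50, 81])]
jar [(0.6, [394, 140, 30, 36]), (0.39, [445, 309, 23, 24])]
brush [(0.75, [448, 146, 58, 72])]
```

```bash
ls -la . pics
```

```text
.:
total 12
drwxr-xr-x  3 agent agent 4096 Dec  1 19:41 .
drwxr-xr-x 23 root  root  4096 Dec  1 19:41 ..
drwxr-xr-x  2 agent agent 4096 Dec  1 19:41 pics

pics:
total 796
drwxr-xr-x 2 agent agent   4096 Dec  1 19:41 .
drwxr-xr-x 3 agent agent   4096 Dec  1 19:41 ..
-rw-r--r-- 1 agent agent 422906 Dec  1 19:41 scene0.png
-rw-r--r-- 1 agent agent 378251 Dec  1 19:41 top0.png
```

View pics/scene0.png

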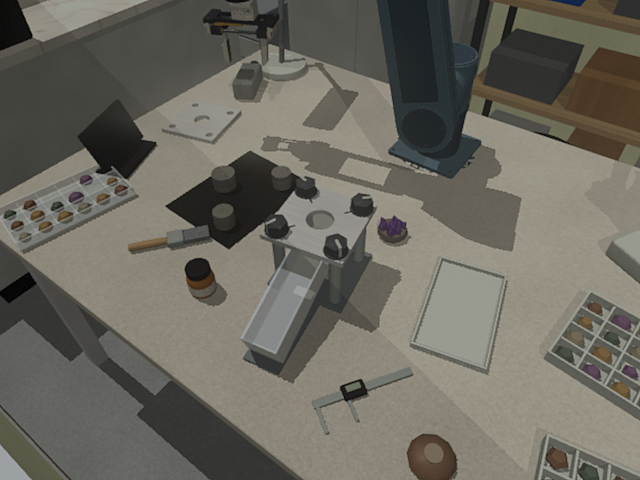

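View pics/top0.png

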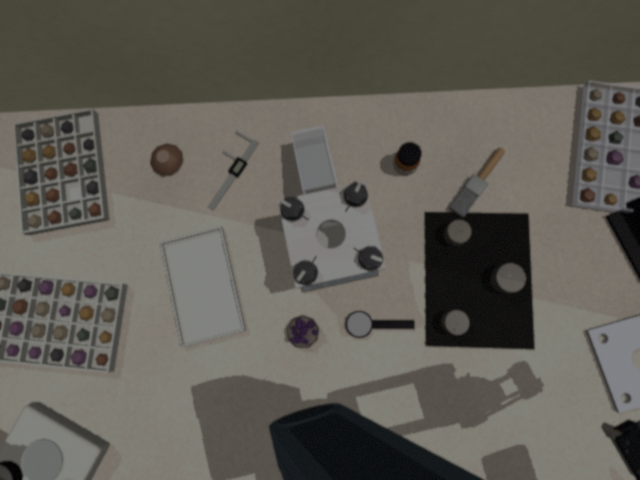

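The scene shows four nuts on the plate, with the bore at (330,233) in the top view. There are three plugs on the mat, at (458,232), (510,277) and (456,322); the middle one looks larger. The tray is on the left. Next I'll fit poses and rectify the plate picture.

```bash
cat > h.py <<'E'
from bench import *
import numpy as np,cv2
from scipy.optimize import least_squares
C={c:get_calibration(c) for c in("scene","top")}
def proj(c,X):
    K=C[c];p=np.asarray(X,float)@np.array(K["R"]).T+K["t"]
    return np.c_[K["fx"]*p[:,0]/p[:,2]+K["cx"],K["fy"]*p[:,1]/p[:,2]+K["cy"]]
def unproj(c,uv,z):
    K=C[c];R=np.array(K["R"]);d=np.array([(uv[0]-K["cx"])/K["fx"],(uv[1]-K["cy"])/K["fy"],1])@R;o=-R.T@K["t"]
    return o+d*(z-o[2])/d[2]
def prism(x,y,z0,h,r,n=36,a0=0):
    a=a0+np.arange(n)*2*np.pi/n
    return np.array([[x+r*np.cos(t),y+r*np.sin(t),z] for z in(z0,z0+h) for t in a])
def box(p): return np.r_[p.min(0),p.max(0)]
def rbox(d):
    v,u=np.nonzero(d["region"]);return np.array([u.min(),v.min(),u.max()+1,v.max()+1])
def st(p,X):
    c,s=np.cos(p[2]),np.sin(p[2]);X=np.atleast_2d(X)
    return np.c_[p[0]+c*X[:,0]-s*X[:,1],p[1]+s*X[:,0]+c*X[:,1],X[:,2]]
NUT=np.array([[-.065,.065],[-.065,-.065],[.065,-.065],[.065,.065]])
def rect(p,c,z,half=.1,mm=.5):
    "ortho picture of stand-frame plane z: up=+x, left=+y"
    q=np.array([[half,half,z],[half,-half,z],[-half,-half,z],[-half,half,z]]);n=2*half*1000/mm
    H=cv2.getPerspectiveTransform(proj(c,st(p,q)).astype(np.float32),np.float32([[0,0],[n,0],[n,n],[0,n]]))
    return cv2.warpPerspective(camera(c),H,(int(n),int(n)),flags=cv2.INTER_CUBIC)
def cores(zb=.003,pmin=.3):
    obs={}
    for c in C:
        camera(c);obs[c]=[rbox(d) for d in trace(c,"core1") if d["p"]>pmin]
    out=[]
    for b in obs["top"]:
        g=unproj("top",((b[0]+b[2])/2,(b[1]+b[3])/2),zb+.03)
        f=lambda q,B,cs:np.concatenate([box(proj(k,prism(q[0],q[1],zb,.044,q[2])))-B[k] for k in cs])
        m=proj("scene",[[g[0],g[1],zb+.022]])[0];B={"top":b};cs=["top"]
        if obs["scene"]:
            s=min(obs["scene"],key=lambda s:np.hypot(*((s[:2]+s[2:])/2-m)))
            if np.hypot(*((s[:2]+s[2:])/2-m))<15:B["scene"]=s;cs=["top","scene"]
        r=least_squares(f,[g[0],g[1],.028],args=(B,cs),loss="soft_l1",x_scale=[.01,.01,.01])
        out.append((np.round(r.x,4).tolist(),cs,round(r.cost,1)))
    return out
E
python3 - <<'E'
from h import *
obs={}
for c in C:
    camera(c);obs[c]=[rbox(d) for d in trace(c,"nut1") if d["p"]>.4]
b0=unproj("top",(331,234),.163);print("bore guess",b0)
def res(p):
    out=[]
    for c in C:
        P=[box(proj(c,prism(*st(p,[*n,0])[0][:2],.1665,.022,.0222))) for n in NUT]
        for b in obs[c]:
            e=[q-b for q in P];out.append(min(e,key=lambda v:np.abs(v).sum()))
    return np.concatenate(out)
r=min((least_squares(res,[b0[0],b0[1],y],loss="soft_l1",x_scale=.01) for y in(-.1,0,.1,.2)),key=lambda r:r.cost)
print("stand",r.x,r.cost,np.round(res(r.x).reshape(-1,4),1).tolist());np.save("stand.npy",r.x)
for i,n in enumerate(NUT):print(i+1,st(r.x,[*n,0])[0][:2])
print(cores())
# tray corners
for d in trace("top","tray")[:1]:
    m=d["region"].astype(np.uint8);k=cv2.findContours(m,0,2)[0];k=max(k,key=cv2.contourArea)
    bb=cv2.boxPoints(cv2.minAreaRect(k));print("tray",[np.round(unproj("top",q,.013)[:2],3).tolist() for q in bb],np.round(np.mean([unproj("top",q,.013)for q in bb],0),3))
ims=[rect(r.x,c,.188) for c in("top","scene")];cv2.imwrite("pics/rect0.png",np.hstack(ims)[...,::-1])
E
```

```text
bore guess [0.57243627 0.00487092 0.163     ]
stand [0.57023928 0.00475355 0.1817511 ] 326.65403478733333 [[0.0, -2.7, -0.8, -3.1], [0.9, -2.0, -1.2, -2.8], [1.5, -1.2, -0.6, -3.0], [1.3, 0.7, 0.1, -1.0], [0.8, 0.5, -0.3, -0.6], [0.0, 0.2, -1.1, -0.8], [-0.2, -0.2, -1.5, 0.3], [-131.7, -17.3, -142.9, -23.0]]
1 [0.49456102 0.05693403]
2 [ 0.5180588 -0.0709247]
3 [ 0.64591753 -0.04742692]
4 [0.62241975 0.08043181]
[([0.3902, -0.2572, 0.0253], ['top', 'scene'], np.float64(0.6)), ([0.4822, -0.381, 0.0298], ['top', 'scene'], np.float64(1.1))]
tray [[0.6, 0.417], [0.629, 0.261], [0.381, 0.207], [0.353, 0.356]] [0.491 0.31  0.013]
```

View pics/rect0.png

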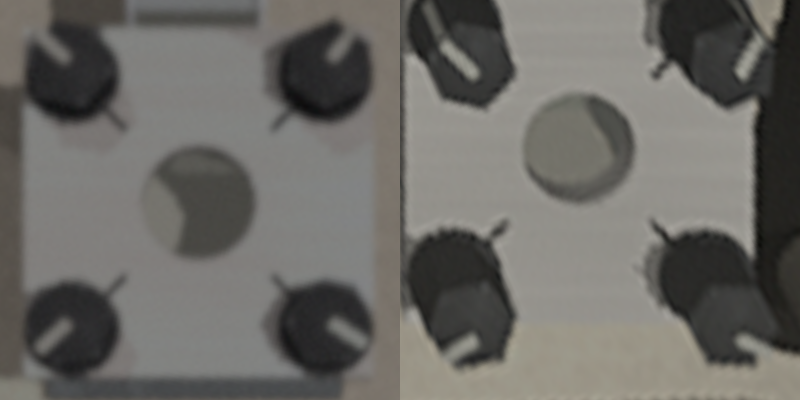

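The stripes all point outward to within 0.3 rad. Now I'll triangulate the bore and the inner stripe ends to refine the stand pose and heights.

Run:
```python
from h import *
p=np.load("stand.npy")
def ray(c,r):
    X=st(p,[.1-r[1]*.0005,.1-r[0]*.0005,.188])[0];o=-np.array(C[c]["R"]).T@C[c]["t"];d=X-o;return o,d/np.linalg.norm(d)
T=[(72,322),(330,322),(330,62),(70,62),(197,203)];S=[(80,340),(338,337),(338,75),(78,78),(179,148)]
for a,b in zip(T,S):
    A=np.zeros((3,3));B=np.zeros(3)
    R=[ray("top",a),ray("scene",b)]
    for o,d in R:
        M=np.eye(3)-np.outer(d,d);A+=M;B+=M@o
    X=np.linalg.solve(A,B);print(np.round(X,4),[round(float(np.linalg.norm((np.eye(3)-np.outer(d,d))@(X-o)))*1e3,1) for o,d in R])
# separate stand fits per camera, bore rim at .163
for c,r in(("top",(197,203)),("scene",(179,148))):
    o,d=ray(c,r);print(c,np.round(o+d*(.163-o[2])/d[2],4), "cam",np.round(o,2))
for c,L in(("top",T),("scene",S)):
  for z in(.188,.192):
    N=[];
    for r in L[:4]:
        o,d=ray(c,r);N.append((o+d*(z-o[2])/d[2])[:2])
    print(c,z,np.round(N,4).tolist(),np.round(np.mean(N,0),4))
for c in("top","scene"):
    camera(c);print([(round(d["p"],2),rbox(d).tolist()) for d in trace(c,"core1")])
```

```text
[0.498  0.0558 0.1958] [0.3, 0.3]
[ 0.5213 -0.0701  0.1946] [0.4, 0.4]
[ 0.6485 -0.0469  0.194 ] [0.5, 0.5]
[0.6247 0.08   0.1953] [0.4, 0.4]
[0.5736 0.0056 0.1638] [1.0, 1.0]
top [0.5732 0.0065 0.163 ] cam [ 0.41 -0.01  1.04]
scene [0.5734 0.0043 0.163 ] cam [1.15 0.44 0.86]
top 0.188 [[0.4987, 0.0567], [0.522, -0.0702], [0.6499, -0.0467], [0.6264, 0.0812]] [0.5742 0.0052]
top 0.192 [[0.4982, 0.0564], [0.5215, -0.0699], [0.6487, -0.0465], [0.6253, 0.0807]] [0.5734 0.0052]
scene 0.188 [[0.4905, 0.0511], [0.5153, -0.0755], [0.6442, -0.0518], [0.6192, 0.0758]] [ 5.673e-01 -1.000e-04]
scene 0.192 [[0.4945, 0.0534], [0.5191, -0.0724], [0.6472, -0.0489], [0.6223, 0.0779]] [0.5708 0.0025]
[(0.91, [444, 221, 471, 246]), (0.76, [491, 264, 525, 293]), (0.63, [442, 311, 469, 335])]
[(0.87, [272, 166, 292, 191]), (0.77, [212, 166, 237, 193]), (0.7, [213, 204, 236, 231])]
```

```bash
cat >> h.py <<'E'
P=np.array([.5735,.0052,.183])
def stripes(z=.192):
    "nut angle est. (clockwise from outward), top camera"
    im=cv2.cvtColor(rect(P,"top",z,.1,.25),cv2.COLOR_RGB2GRAY).astype(float);out=[]
    for n in NUT:
        u,v=(.1-n[1])*4000,(.1-n[0])*4000
        V,U=np.mgrid[:800,:800];r=np.hypot(U-u,V-v);m=r<72
        lo=np.percentile(im[m],30);hi=np.percentile(im[m],98.5);s=m&(im>(lo+hi)/2)
        k,lab=cv2.connectedComponents(s.astype(np.uint8));b=max(range(1,k),key=lambda i:((lab==i)&(r<45)).sum());s=lab==b
        w=(im-(lo+hi)/2)[s];du,dv=U[s]-u,V[s]-v
        # stand-frame vector
        x,y=-dv,-du;M=np.cov(np.c_[x,y].T,aweights=w);e=np.linalg.eigh(M)[1][:,1];c=np.array([np.average(x,weights=w),np.average(y,weights=w)])
        if e@c<0:e=-e
        o=np.arctan2(n[1],n[0]);f=lambda a:round(float((o-a+.6)%(2*np.pi)-.6),2)
        out.append((f(np.arctan2(e[1],e[0])),f(np.arctan2(c[1],c[0])),int(s.sum())))
    return out
E
python3 - <<'E'
from h import *
for i,n in enumerate(NUT):print(i+1,np.round(st(P,[*n,0])[0][:2],4))
print(stripes(),stripes(.196));print(cores())
E
```

```text
1 [0.4978 0.0573]
2 [ 0.5214 -0.0705]
3 [ 0.6492 -0.0469]
4 [0.6256 0.0809]
[(0.04, 0.13, 2121), (-0.2, -0.23, 2332), (-0.16, -0.22, 2101), (-0.04, -0.06, 1994)] [(0.04, 0.08, 2091), (-0.21, -0.16, 2334), (-0.17, -0.19, 2318), (-0.03, -0.12, 2135)]
[([0.4808, -0.3791, 0.031], ['top', 'scene'], np.float64(1.9)), ([0.3902, -0.2572, 0.0253], ['top', 'scene'], np.float64(0.6)), ([0.5893, -0.2765, 0.0245], ['top', 'scene'], np.float64(0.8))]
```

```bash
cat >> h.py <<'E'
def pose():
    s=read_state();w,x,y,z=s["orientation"];psi=2*np.arctan2(y,x) if True else 0
    return np.array(s["tool_pos"]),float((psi+np.pi)%(2*np.pi)-np.pi),s
def plan(x,y,z,psi=None,n=None):
    t,a,s=pose();d=np.array([x,y,z])-t;c,k=np.cos(a),np.sin(a)
    tool=np.array([c*d[0]+k*d[1],k*d[0]-c*d[1],-d[2]])*1e3
    print("tcp",np.round(t,4),"psi",round(np.degrees(a),1),"q",np.round(s["qpos"],2),"F",np.round(s["wrist_force"],1),"w",round(s["width"],4),"t",round(s["time_s"],1))
    print("shift mm",np.round(tool,1), "rz",None if psi is None else round(-(np.radians(psi)-a),3))
TH=[.04,-.2,-.17,-.04]
def nut(i):
    x,y=st(P,[*NUT[i-1],0])[0][:2];o=np.degrees(np.arctan2(NUT[i-1][1],NUT[i-1][0])+P[2]-TH[i-1])
    q1=np.degrees(np.arctan2(y,x));c=[(o+30+60*k+180)%360-180 for k in range(6)]
    print("nut",i,np.round([x,y],4),"psi:q6start",[(round(a,1),round((q1+90-a+180)%360-180,1)) for a in c],"turn",round(np.pi-TH[i-1],3));return x,y
E
python3 -c "
from h import *
for i in(1,3,2,4):nut(i)
plan(.498,.057,.3,113)"
```

```text
nut 1 [0.4978 0.0573] psi:q6start [(np.float64(173.2), np.float64(-76.6)), (np.float64(-126.8), np.float64(-136.6)), (np.float64(-66.8), np.float64(163.4)), (np.float64(-6.8), np.float64(103.4)), (np.float64(53.2), np.float64(43.4)), (np.float64(113.2), np.float64(-16.6))] turn 3.102
nut 3 [ 0.6492 -0.0469] psi:q6start [(np.float64(5.2), np.float64(80.6)), (np.float64(65.2), np.float64(20.6)), (np.float64(125.2), np.float64(-39.4)), (np.float64(-174.8), np.float64(-99.4)), (np.float64(-114.8), np.float64(-159.4)), (np.float64(-54.8), np.float64(140.6))] turn 3.312
nut 2 [ 0.5214 -0.0705] psi:q6start [(np.float64(-83.1), np.float64(165.4)), (np.float64(-23.1), np.float64(105.4)), (np.float64(36.9), np.float64(45.4)), (np.float64(96.9), np.float64(-14.6)), (np.float64(156.9), np.float64(-74.6)), (np.float64(-143.1), np.float64(-134.6))] turn 3.342
nut 4 [0.6256 0.0809] psi:q6start [(np.float64(87.8), np.float64(9.6)), (np.float64(147.8), np.float64(-50.4)), (np.float64(-152.2), np.float64(-110.4)), (np.float64(-92.2), np.float64(-170.4)), (np.float64(-32.2), np.float64(129.6)), (np.float64(27.8), np.float64(69.6))] turn 3.182
tcp [ 0.2317 -0.4988  0.2376] psi 24.9 q [-1.34  0.26  1.54 -0.    1.35 -0.2 ] F [-0.5 -0.1  0.6] w 0.0931 t 2.5
shift mm [ 475.7 -391.9  -62.4] rz -1.537
```

>>> send_rows:
  steps:
    - [65,0,0,-31,0,0,0]
    - [65,0,0,-31,0,0,0]
    - [65,26.4,-21.8,0,0,0,0]
    - [65,26.4,-21.8,0,0,0,0]
    - [65,26.4,-21.8,0,0,0,0]
    - [65,26.4,-21.8,0,0,0,0]
    - [65,26.4,-21.8,0,0,0,0]
    - [65,26.4,-21.8,0,0,0,0]
    - [65,26.4,-21.8,0,0,0,0]
    - [65,26.4,-21.8,0,0,0,0]
    - [65,26.4,-21.8,0,0,0,0]
    - [65,26.4,-21.8,0,0,0,0]
    - [65,26.4,-21.8,0,0,0,0]
    - [65,26.4,-21.8,0,0,0,0]
    - [65,26.4,-21.8,0,0,0,0]
    - [65,26.4,-21.8,0,0,0,0]
    - [65,26.4,-21.8,0,0,0,0]
    - [65,26.4,-21.8,0,0,0,0]
    - [65,26.4,-21.8,0,0,0,0]
    - [65,26.4,-21.8,0,0,0,0]
  grip_force: 50

```text
time_s: 4.22
tool_pos: [0.4978, 0.059, 0.2998]
orientation: [0.0, 0.976, 0.216, 0.0]
wrist_force: [0.0, 0.1, 0.5]
width: 0.065
finger_force: 0.0
```

>>> send_rows:
  steps:
    - [65,0,0,0,0,0,-0.123]
    - [65,0,0,0,0,0,-0.123]
    - [65,0,0,0,0,0,-0.123]
    - [65,0,0,0,0,0,-0.123]
    - [65,0,0,0,0,0,-0.123]
    - [65,0,0,0,0,0,-0.123]
    - [65,0,0,0,0,0,-0.123]
    - [65,0,0,0,0,0,-0.123]
    - [65,0,0,0,0,0,-0.123]
    - [65,0,0,0,0,0,-0.123]
    - [65,0,0,0,0,0,-0.123]
    - [65,0,0,0,0,0,-0.123]
    - [65,0,0,0,0,0,-0.123]
    - [65,0,0,0,0,0,-0.123]
    - [65,0,0,0,0,0,-0.123]
    - [65,0,0,0,0,0,-0.123]
    - [65,0,0,0,0,0,-0.123]
    - [65,0,0,0,0,0,-0.123]
    - [65,0,0,0,0,0,-0.123]
    - [65,0,0,0,0,0,-0.123]

```text
time_s: 5.88
tool_pos: [0.4974, 0.0572, 0.2997]
orientation: [0.0, 0.12, 0.993, 0.0]
wrist_force: [0.6, -0.2, -0.2]
width: 0.0649
finger_force: 0.0
```

```bash
python3 -c "
from h import *
plan(.4978,.0573,.188,173.2)"
```

```text
tcp [0.4974 0.0572 0.2997] psi 166.2 q [-0.11  0.13  1.54  0.    1.47 -1.44] F [ 0.6 -0.2 -0.2] w 0.0649 t 5.9
shift mm [ -0.4   0.2 111.7] rz -0.122
```

>>> send_rows:
  steps:
    - [65,-0.4,0.2,0,0,0,-0.122]
    - [65,0,0,30,0,0,0]
    - [65,0,0,30,0,0,0]
    - [65,0,0,25,0,0,0]
    - [65,0,0,15,0,0,0]
    - [65,0,0,9.5,0,0,0]
    - [65,0,0,0,0,0,0]
    - [36,0,0,0,0,0,0]
    - [36,0,0,0,0,0,0]
    - [36,0,0,0,0,0,0]
    - [36,0,0,0,0,0,0]
    - [36,0,0,0,0,0,0]
    - [36,0,0,0,0,0,0]
  grip_force: 50

```text
time_s: 6.97
tool_pos: [0.4984, 0.0562, 0.1912]
orientation: [0.001, 0.062, 0.998, -0.001]
wrist_force: [-0.9, -5.5, 3.4]
width: 0.0397
finger_force: 50.0
```

```bash
python3 -c "
from h import *
plan(.4978,.0573,.190,173.2)
s=read_state();print(s['moment'],s['finger_force'])"
```

```text
tcp [0.4984 0.0562 0.1912] psi 172.8 q [-0.11  0.21  1.72 -0.    1.21 -1.55] F [-0.9 -5.5  3.4] w 0.0397 t 7.0
shift mm [0.8 1.1 1.2] rz -0.006
[-0.90619633 -0.00556204 -0.08698513] 49.95900571346283
```

>>> send_rows:
  steps:
    - [36,0,-1,0,0,0,0.124]
    - [36,0,0,0,0,0,0.124]
    - [36,0,0,0,0,0,0.124]
    - [36,0,0,0,0,0,0.124]
    - [36,0,0,0,0,0,0.124]
    - [36,0,0,0,0,0,0.124]
    - [36,0,0,0,0,0,0.124]
    - [36,0,0,0,0,0,0.124]
    - [36,0,0,0,0,0,0.124]
    - [36,0,0,0,0,0,0.124]
    - [36,0,0,0,0,0,0.124]
    - [36,0,0,0,0,0,0.124]

```text
time_s: 7.97
tool_pos: [0.4971, 0.0551, 0.1907]
orientation: [0.001, 0.724, 0.69, -0.001]
wrist_force: [-5.4, -5.6, 2.0]
width: 0.0395
finger_force: 49.9
```

```bash
python3 -c "
from h import *
plan(.4978,.0573,.190,-6.8)"
```

```text
tcp [0.4971 0.0551 0.1907] psi 87.3 q [-0.11  0.21  1.72 -0.    1.21 -0.06] F [-5.4 -5.6  2. ] w 0.0395 t 8.0
shift mm [2.2 0.6 0.7] rz 1.642
```

>>> send_rows:
  steps:
    - [36,0,0,0,0,0,0.124]
    - [36,0,0,0,0,0,0.124]
    - [36,0,0,0,0,0,0.124]
    - [36,0,0,0,0,0,0.124]
    - [36,0,0,0,0,0,0.124]
    - [36,0,0,0,0,0,0.124]
    - [36,0,0,0,0,0,0.124]
    - [36,0,0,0,0,0,0.124]
    - [36,0,0,0,0,0,0.124]
    - [36,0,0,0,0,0,0.124]
    - [36,0,0,0,0,0,0.124]
    - [36,0,0,0,0,0,0.124]
    - [36,0,0,0,0,0,0.124]
    - [36,0,0,0,0,0,0]
    - [36,0,0,0,0,0,0]

```text
time_s: 9.22
tool_pos: [0.4958, 0.0564, 0.1901]
orientation: [0.0, 0.999, -0.042, -0.002]
wrist_force: [-5.7, -0.6, 2.7]
width: 0.0398
finger_force: 50.0
```

```bash
python3 -c "
from h import *
plan(.4978,.0573,.190,-4.5)"
```

```text
tcp [0.4958 0.0564 0.1901] psi -4.8 q [-0.11  0.21  1.72 -0.    1.21  1.54] F [-5.7 -0.6  2.7] w 0.0398 t 9.2
shift mm [ 1.9 -1.1  0.1] rz -0.005
```

>>> send_rows:
  steps:
    - [65,0,0,0,0,0,0]
    - [65,0,0,0,0,0,0]
    - [65,0,0,0,0,0,0]
    - [65,0,0,0,0,0,0]
    - [65,0,0,-20,0,0,0]
    - [65,0,0,-30,0,0,0]
    - [65,0,0,-30,0,0,0]

```text
time_s: 9.8
tool_pos: [0.4971, 0.0565, 0.2704]
orientation: [-0.0, 0.999, -0.042, -0.001]
wrist_force: [0.5, 0.7, 0.7]
width: 0.0651
finger_force: 0.0
```

```bash
python3 -c "
from h import *
plan(.6492,-.0469,.27,-174.8+360)"
```

```text
tcp [0.4971 0.0565 0.2704] psi -4.8 q [-0.11  0.15  1.59  0.    1.4   1.54] F [0.5 0.7 0.7] w 0.0651 t 9.8
shift mm [160.1  90.3   0.4] rz -3.316
```

>>> send_rows:
  steps:
    - [65,31.8,18.3,0,0,0,0]
    - [65,31.8,18.3,0,0,0,0]
    - [65,31.8,18.3,0,0,0,0]
    - [65,31.8,18.3,0,0,0,0]
    - [65,31.8,18.3,0,0,0,0]

```text
time_s: 10.22
tool_pos: [0.65, -0.049, 0.2703]
orientation: [-0.0, 0.999, -0.042, 0.0]
wrist_force: [0.3, 0.6, -0.1]
width: 0.065
finger_force: 0.0
```

>>> send_rows:
  steps:
    - [65,0,0,0,0,0,-0.1195]
    - [65,0,0,0,0,0,-0.1195]
    - [65,0,0,0,0,0,-0.1195]
    - [65,0,0,0,0,0,-0.1195]
    - [65,0,0,0,0,0,-0.1195]
    - [65,0,0,0,0,0,-0.1195]
    - [65,0,0,0,0,0,-0.1195]
    - [65,0,0,0,0,0,-0.1195]
    - [65,0,0,0,0,0,-0.1195]
    - [65,0,0,0,0,0,-0.1195]
    - [65,0,0,0,0,0,-0.1195]
    - [65,0,0,0,0,0,-0.1195]
    - [65,0,0,0,0,0,-0.1195]
    - [65,0,0,0,0,0,-0.1195]
    - [65,0,0,0,0,0,-0.1195]
    - [65,0,0,0,0,0,-0.1195]
    - [65,0,0,0,0,0,-0.1195]
    - [65,0,0,0,0,0,-0.1195]
    - [65,0,0,0,0,0,-0.1195]
    - [65,0,0,0,0,0,0]

```text
time_s: 11.88
tool_pos: [0.6487, -0.048, 0.27]
orientation: [-0.0, 0.457, 0.889, 0.0]
wrist_force: [0.3, -0.9, -0.4]
width: 0.0649
finger_force: 0.0
```

```bash
python3 -c "
from h import *
plan(.648,-.048,.19,125.2)"
```

```text
tcp [ 0.6487 -0.048   0.27  ] psi 125.6 q [-0.25  0.43  1.22  0.    1.5  -0.87] F [ 0.3 -0.9 -0.4] w 0.0649 t 11.9
shift mm [ 0.4 -0.5 80. ] rz 0.006
```

>>> send_rows:
  steps:
    - [65,0,-0.5,25,0,0,0]
    - [65,0,0,25,0,0,0]
    - [65,0,0,20,0,0,0]
    - [65,0,0,10,0,0,0]
    - [65,0,0,0,0,0,0]
    - [36,0,0,0,0,0,0]
    - [36,0,0,0,0,0,0]
    - [36,0,0,0,0,0,0]
    - [36,0,0,0,0,0,0]
    - [36,0,0,0,0,0,0]
    - [36,0,0,0,0,0,0]
  grip_force: 50

```text
time_s: 12.8
tool_pos: [0.6488, -0.0485, 0.1915]
orientation: [0.001, 0.459, 0.888, 0.0]
wrist_force: [0.9, 0.4, 3.0]
width: 0.0396
finger_force: 50.0
```

```bash
python3 -c "
from h import *
plan(.648,-.048,.19,125.2)"
```

```text
tcp [ 0.6488 -0.0485  0.1915] psi 125.3 q [-0.25  0.47  1.34  0.    1.33 -0.86] F [0.9 0.4 3. ] w 0.0396 t 12.8
shift mm [ 0.9 -0.4  1.5] rz 0.002
```

>>> send_rows:
  steps:
    - [36,0,0,0,0,0,0.1225]
    - [36,0,0,0,0,0,0.1225]
    - [36,0,0,0,0,0,0.1225]
    - [36,0,0,0,0,0,0.1225]
    - [36,0,0,0,0,0,0.1225]
    - [36,0,0,0,0,0,0.1225]
    - [36,0,0,0,0,0,0.1225]
    - [36,0,0,0,0,0,0.1225]
    - [36,0,0,0,0,0,0.1225]
    - [36,0,0,0,0,0,0.1225]
    - [36,0,0,0,0,0,0.1225]
    - [36,0,0,0,0,0,0.1225]
    - [36,0,0,0,0,0,0.1225]
    - [36,0,0,0,0,0,0.1225]

```text
time_s: 13.97
tool_pos: [0.648, -0.0484, 0.1908]
orientation: [0.0, 0.973, 0.231, 0.0]
wrist_force: [-2.2, 0.2, 2.6]
width: 0.0396
finger_force: 49.9
```

>>> send_rows:
  steps:
    - [36,0,0,0,0,0,0.1225]
    - [36,0,0,0,0,0,0.1225]
    - [36,0,0,0,0,0,0.1225]
    - [36,0,0,0,0,0,0.1225]
    - [36,0,0,0,0,0,0.1225]
    - [36,0,0,0,0,0,0.1225]
    - [36,0,0,0,0,0,0.1225]
    - [36,0,0,0,0,0,0.1225]
    - [36,0,0,0,0,0,0.1225]
    - [36,0,0,0,0,0,0.1225]
    - [36,0,0,0,0,0,0.1225]
    - [36,0,0,0,0,0,0.1225]
    - [36,0,0,0,0,0,0.1225]
    - [36,0,0,0,0,0,0]
    - [36,0,0,0,0,0,0]

```text
time_s: 15.22
tool_pos: [0.6483, -0.0476, 0.1903]
orientation: [-0.001, 0.848, -0.53, -0.0]
wrist_force: [0.5, 4.2, 0.9]
width: 0.0396
finger_force: 50.0
```

```bash
python3 -c "
from h import *
plan(.648,-.048,.19,125.2)"
```

```text
tcp [ 0.6483 -0.0476  0.1903] psi -64.0 q [-0.25  0.47  1.34  0.    1.33  2.44] F [0.5 4.2 0.9] w 0.0396 t 15.2
shift mm [0.2 0.4 0.3] rz -3.302
```

>>> send_rows:
  steps:
    - [65,0,0,0,0,0,0]
    - [65,0,0,0,0,0,0]
    - [65,0,0,0,0,0,0]
    - [65,0,0,0,0,0,0]
    - [65,0,0,-20,0,0,0]
    - [65,0,0,-30,0,0,0]
    - [65,0,0,-30,0,0,0]

```text
time_s: 15.8
tool_pos: [0.6474, -0.0485, 0.2698]
orientation: [0.001, 0.847, -0.531, -0.001]
wrist_force: [0.8, -0.2, 0.2]
width: 0.0648
finger_force: 0.0
```

>>> send_rows:
  steps:
    - [65,-8.8,31,0,0,0,0]
    - [65,-8.8,31,0,0,0,0]
    - [65,-8.8,31,0,0,0,0]
    - [65,-8.8,31,0,0,0,0]
    - [65,0,0,0,0,0,-0.122]
    - [65,0,0,0,0,0,-0.122]
    - [65,0,0,0,0,0,-0.122]
    - [65,0,0,0,0,0,-0.122]
    - [65,0,0,0,0,0,-0.122]
    - [65,0,0,0,0,0,-0.122]
    - [65,0,0,0,0,0,-0.122]
    - [65,0,0,0,0,0,-0.122]
    - [65,0,0,0,0,0,-0.122]
    - [65,0,0,0,0,0,-0.122]
    - [65,0,0,0,0,0,-0.122]
    - [65,0,0,0,0,0,-0.122]

```text
time_s: 17.13
tool_pos: [0.5211, -0.0709, 0.2702]
orientation: [0.0, 0.985, 0.174, -0.0]
wrist_force: [-0.4, -0.2, 0.3]
width: 0.0654
finger_force: 0.0
```

>>> send_rows:
  steps:
    - [65,0,0,0,0,0,-0.122]
    - [65,0,0,0,0,0,-0.122]
    - [65,0,0,0,0,0,-0.122]
    - [65,0,0,0,0,0,-0.122]
    - [65,0,0,0,0,0,-0.122]
    - [65,0,0,0,0,0,-0.122]
    - [65,0,0,0,0,0,-0.122]
    - [65,0,0,0,0,0,-0.122]
    - [65,0,0,0,0,0,-0.122]
    - [65,0,0,0,0,0,-0.122]
    - [65,0,0,0,0,0,-0.122]
    - [65,0,0,0,0,0,0]

```text
time_s: 18.13
tool_pos: [0.5211, -0.0709, 0.2702]
orientation: [0.0, 0.664, 0.748, -0.0]
wrist_force: [0.0, 1.0, 0.8]
width: 0.065
finger_force: 0.0
```

```bash
python3 -c "
from h import *
plan(.5204,-.0715,.19,96.9)
print(stripes())
cv2.imwrite('pics/rect1.png',np.hstack([rect(P,c,.19) for c in('top','scene')])[...,::-1])"
```

```text
tcp [ 0.5211 -0.0709  0.2702] psi 96.9 q [-0.35  0.19  1.54 -0.    1.41 -0.47] F [0.  1.  0.8] w 0.065 t 18.1
shift mm [-0.5 -0.7 80.2] rz -0.001
[(-0.24, 4.49, 8117), (2.9, 1.37, 5468), (5.55, 0.59, 6458), (-0.06, -0.08, 2093)]
```

View pics/rect1.png

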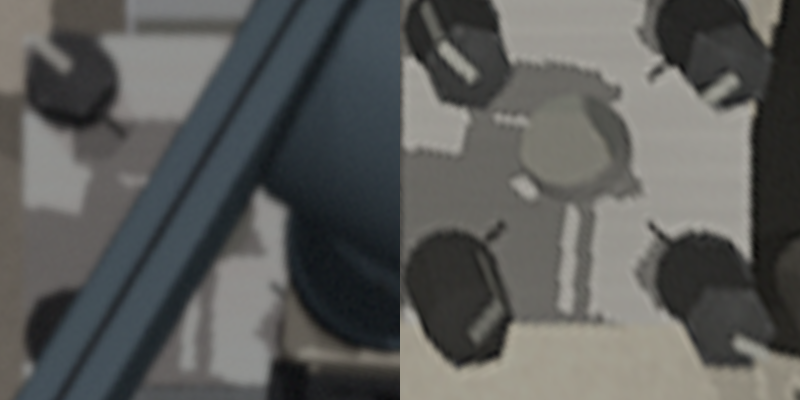

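Run:
```python
from h import *
import h
ims=[]
for f in (None,"pics/scene0.png"):
    if f: h.camera=lambda c:cv2.imread(f)[...,::-1].copy()
    R=rect(P,"scene",.195,.1,.25)
    ims.append(np.hstack([cv2.resize(R[int((.1-n[0])*4000)-100:int((.1-n[0])*4000)+100,int((.1-n[1])*4000)-100:int((.1-n[1])*4000)+100] if 0 else cv2.copyMakeBorder(R,100,100,100,100,0)[int((.1-n[0])*4000):int((.1-n[0])*4000)+200,int((.1-n[1])*4000):int((.1-n[1])*4000)+200],(300,300)) for n in NUT[[0,2]]]))
cv2.imwrite("pics/z1.png",np.vstack(ims)[...,::-1])
```

```text
(no output)
```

View pics/z1.png

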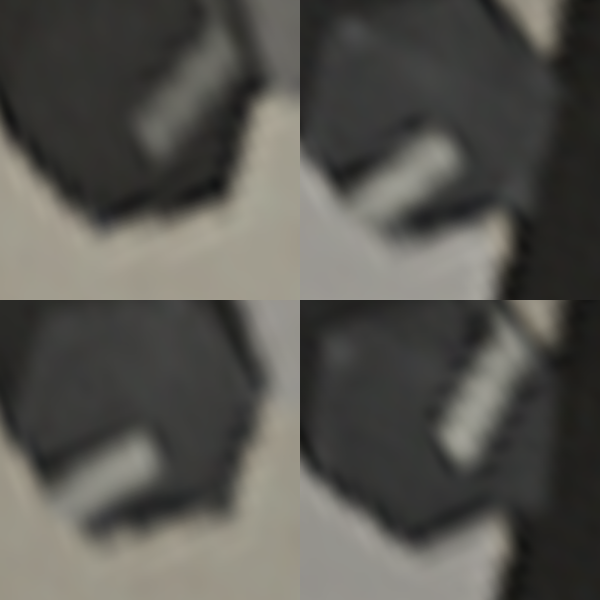

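Scene crops: after allowing for the nut's domed top, the stripes on nut1 and nut3 both point inward to within about 0.1 rad. On to nut2.

>>> send_rows:
  steps:
    - [65,-0.5,-0.5,25,0,0,0]
    - [65,0,0,25,0,0,0]
    - [65,0,0,20,0,0,0]
    - [65,0,0,10,0,0,0]
    - [65,0,0,0,0,0,0]
    - [36,0,0,0,0,0,0]
    - [36,0,0,0,0,0,0]
    - [36,0,0,0,0,0,0]
    - [36,0,0,0,0,0,0]
    - [36,0,0,0,0,0,0]
    - [36,0,0,0,0,0,0]
  grip_force: 50

```text
time_s: 19.25
tool_pos: [0.5206, -0.0715, 0.1912]
orientation: [0.0, 0.665, 0.747, -0.0]
wrist_force: [-3.6, -0.8, 5.8]
width: 0.0397
finger_force: 49.8
```

```bash
python3 -c "
from h import *
plan(.5204,-.0715,.19,96.9)"
```

```text
tcp [ 0.5206 -0.0715  0.1912] psi 96.6 q [-0.35  0.25  1.66 -0.    1.23 -0.46] F [-3.6 -0.8  5.8] w 0.0397 t 19.2
shift mm [ 0.1 -0.2  1.2] rz -0.005
```

>>> send_rows:
  steps:
    - [36,0,0,0,0,0,0.1235]
    - [36,0,0,0,0,0,0.1235]
    - [36,0,0,0,0,0,0.1235]
    - [36,0,0,0,0,0,0.1235]
    - [36,0,0,0,0,0,0.1235]
    - [36,0,0,0,0,0,0.1235]
    - [36,0,0,0,0,0,0.1235]
    - [36,0,0,0,0,0,0.1235]
    - [36,0,0,0,0,0,0.1235]
    - [36,0,0,0,0,0,0.1235]
    - [36,0,0,0,0,0,0.1235]
    - [36,0,0,0,0,0,0.1235]
    - [36,0,0,0,0,0,0.1235]
    - [36,0,0,0,0,0,0.1235]

```text
time_s: 20.42
tool_pos: [0.5205, -0.0716, 0.1907]
orientation: [0.0, 1.0, -0.025, 0.0]
wrist_force: [-3.6, -3.3, 3.7]
width: 0.0395
finger_force: 49.8
```

>>> send_rows:
  steps:
    - [36,0,0,0,0,0,0.1235]
    - [36,0,0,0,0,0,0.1235]
    - [36,0,0,0,0,0,0.1235]
    - [36,0,0,0,0,0,0.1235]
    - [36,0,0,0,0,0,0.1235]
    - [36,0,0,0,0,0,0.1235]
    - [36,0,0,0,0,0,0.1235]
    - [36,0,0,0,0,0,0.1235]
    - [36,0,0,0,0,0,0.1235]
    - [36,0,0,0,0,0,0.1235]
    - [36,0,0,0,0,0,0.1235]
    - [36,0,0,0,0,0,0.1235]
    - [36,0,0,0,0,0,0.1235]
    - [36,0,0,0,0,0,0]
    - [36,0,0,0,0,0,0]

```text
time_s: 21.67
tool_pos: [0.5206, -0.0715, 0.1901]
orientation: [-0.0, -0.68, 0.733, -0.0]
wrist_force: [-4.0, -1.8, -1.6]
width: 0.0393
finger_force: 49.9
```

>>> send_rows:
  steps:
    - [65,0,0,0,0,0,0]
    - [65,0,0,0,0,0,0]
    - [65,0,0,0,0,0,0]
    - [65,0,0,0,0,0,0]
    - [65,0,0,-20,0,0,0]
    - [65,0,0,-30,0,0,0]
    - [65,0,0,-30,0,0,0]

```text
time_s: 22.25
tool_pos: [0.5202, -0.0708, 0.2704]
orientation: [-0.0, -0.679, 0.734, 0.001]
wrist_force: [0.8, 0.2, 0.2]
width: 0.065
finger_force: 0.0
```

```bash
python3 -c "
from h import *
plan(.6246,.0800,.27,147.8)"
```

```text
tcp [ 0.5202 -0.0708  0.2704] psi -94.4 q [-0.35  0.19  1.54  0.    1.41  2.87] F [0.8 0.2 0.2] w 0.065 t 22.2
shift mm [-158.4  -92.5    0.4] rz -4.227
```

>>> send_rows:
  steps:
    - [65,-31.7,-18.5,0,0,0,0]
    - [65,-31.7,-18.5,0,0,0,0]
    - [65,-31.7,-18.5,0,0,0,0]
    - [65,-31.7,-18.5,0,0,0,0]
    - [65,-31.7,-18.5,0,0,0,0]
    - [65,0,0,0,0,0,-0.121]
    - [65,0,0,0,0,0,-0.121]
    - [65,0,0,0,0,0,-0.121]
    - [65,0,0,0,0,0,-0.121]
    - [65,0,0,0,0,0,-0.121]
    - [65,0,0,0,0,0,-0.121]
    - [65,0,0,0,0,0,-0.121]
    - [65,0,0,0,0,0,-0.121]
    - [65,0,0,0,0,0,-0.121]
    - [65,0,0,0,0,0,-0.121]
    - [65,0,0,0,0,0,-0.121]
    - [65,0,0,0,0,0,-0.121]
    - [65,0,0,0,0,0,-0.121]
    - [65,0,0,0,0,0,-0.121]
    - [65,0,0,0,0,0,-0.121]

```text
time_s: 23.92
tool_pos: [0.6242, 0.0668, 0.2699]
orientation: [-0.007, 0.995, 0.098, 0.001]
wrist_force: [0.0, 0.4, 0.3]
width: 0.065
finger_force: 0.0
```

>>> send_rows:
  steps:
    - [65,0,0,0,0,0,-0.121]
    - [65,0,0,0,0,0,-0.121]
    - [65,0,0,0,0,0,-0.121]
    - [65,0,0,0,0,0,-0.121]
    - [65,0,0,0,0,0,-0.121]
    - [65,0,0,0,0,0,-0.121]
    - [65,0,0,0,0,0,-0.121]
    - [65,0,0,0,0,0,-0.121]
    - [65,0,0,0,0,0,-0.121]
    - [65,0,0,0,0,0,-0.121]
    - [65,0,0,0,0,0,-0.121]
    - [65,0,0,0,0,0,-0.121]
    - [65,0,0,0,0,0,-0.121]
    - [65,0,0,0,0,0,-0.121]
    - [65,0,0,0,0,0,-0.121]
    - [65,0,0,0,0,0,-0.121]
    - [65,0,0,0,0,0,-0.121]
    - [65,0,0,0,0,0,-0.121]
    - [65,0,0,0,0,0,-0.121]
    - [65,0,0,0,0,0,-0.121]

```text
time_s: 25.58
tool_pos: [0.6243, 0.0668, 0.2699]
orientation: [-0.001, 0.26, 0.966, 0.007]
wrist_force: [0.8, -0.2, -0.6]
width: 0.0648
finger_force: 0.0
```

```bash
python3 -c "
from h import *
plan(.6246,.0800,.19,147.8)"
```

```text
tcp [0.6243 0.0668 0.2699] psi 149.9 q [-0.08  0.38  1.28  0.02  1.48 -1.13] F [ 0.8 -0.2 -0.6] w 0.0648 t 25.6
shift mm [ 6.3 11.6 79.9] rz 0.036
```

>>> send_rows:
  steps:
    - [65,6.3,11.6,0,0,0,0]
    - [65,0,0,0,0.012,-0.007,0.036]
    - [65,0,0,25,0,0,0]
    - [65,0,0,25,0,0,0]
    - [65,0,0,20,0,0,0]
    - [65,0,0,10,0,0,0]
    - [65,0,0,0,0,0,0]
    - [36,0,0,0,0,0,0]
    - [36,0,0,0,0,0,0]
    - [36,0,0,0,0,0,0]
    - [36,0,0,0,0,0,0]
    - [36,0,0,0,0,0,0]
    - [36,0,0,0,0,0,0]
  grip_force: 50

```text
time_s: 26.67
tool_pos: [0.6252, 0.0795, 0.1913]
orientation: [0.001, 0.281, 0.96, 0.001]
wrist_force: [-0.4, -1.7, 5.0]
width: 0.0396
finger_force: 49.9
```

```bash
python3 -c "
from h import *
plan(.6246,.0800,.19,147.8)"
```

```text
tcp [0.6252 0.0795 0.1913] psi 147.4 q [-0.05  0.43  1.4   0.    1.31 -1.05] F [-0.4 -1.7  5. ] w 0.0396 t 26.7
shift mm [0.8 0.1 1.3] rz -0.007
```

Good. Turn 3.18 rad = 26 × 0.1223.

>>> send_rows:
  steps:
    - [36,0,0,0,0,0,0.1223]
    - [36,0,0,0,0,0,0.1223]
    - [36,0,0,0,0,0,0.1223]
    - [36,0,0,0,0,0,0.1223]
    - [36,0,0,0,0,0,0.1223]
    - [36,0,0,0,0,0,0.1223]
    - [36,0,0,0,0,0,0.1223]
    - [36,0,0,0,0,0,0.1223]
    - [36,0,0,0,0,0,0.1223]
    - [36,0,0,0,0,0,0.1223]
    - [36,0,0,0,0,0,0.1223]
    - [36,0,0,0,0,0,0.1223]
    - [36,0,0,0,0,0,0.1223]

```text
time_s: 27.75
tool_pos: [0.6247, 0.0795, 0.1908]
orientation: [0.0, 0.883, 0.469, 0.001]
wrist_force: [0.3, -2.5, 3.3]
width: 0.0391
finger_force: 49.9
```

>>> send_rows:
  steps:
    - [36,0,0,0,0,0,0.1223]
    - [36,0,0,0,0,0,0.1223]
    - [36,0,0,0,0,0,0.1223]
    - [36,0,0,0,0,0,0.1223]
    - [36,0,0,0,0,0,0.1223]
    - [36,0,0,0,0,0,0.1223]
    - [36,0,0,0,0,0,0.1223]
    - [36,0,0,0,0,0,0.1223]
    - [36,0,0,0,0,0,0.1223]
    - [36,0,0,0,0,0,0.1223]
    - [36,0,0,0,0,0,0.1223]
    - [36,0,0,0,0,0,0.1223]
    - [36,0,0,0,0,0,0.1223]
    - [36,0,0,0,0,0,0]
    - [36,0,0,0,0,0,0]

```text
time_s: 29.0
tool_pos: [0.6247, 0.08, 0.1903]
orientation: [-0.001, 0.955, -0.297, 0.0]
wrist_force: [-0.6, 0.4, 1.0]
width: 0.0393
finger_force: 49.8
```

>>> send_rows:
  steps:
    - [65,0,0,0,0,0,0]
    - [65,0,0,0,0,0,0]
    - [65,0,0,0,0,0,0]
    - [65,0,0,0,0,0,0]
    - [65,0,0,-20,0,0,0]
    - [65,0,0,-30,0,0,0]
    - [65,0,0,-30,0,0,0]

```text
time_s: 29.58
tool_pos: [0.6239, 0.0798, 0.2698]
orientation: [-0.0, 0.954, -0.299, -0.001]
wrist_force: [-0.1, -0.5, 0.6]
width: 0.0649
finger_force: 0.0
```

```bash
python3 -c "
from h import *
plan(.35,-.26,.27,60)"
```

```text
tcp [0.6239 0.0798 0.2698] psi -34.7 q [-0.05  0.39  1.28  0.    1.48  2.13] F [-0.1 -0.5  0.6] w 0.0649 t 29.6
shift mm [-3.140e+01  4.353e+02 -2.000e-01] rz -1.654
```

>>> send_rows:
  steps:
    - [85,-2.4,33.5,0,0,0,0]
    - [85,-2.4,33.5,0,0,0,0]
    - [85,-2.4,33.5,0,0,0,0]
    - [85,-2.4,33.5,0,0,0,0]
    - [85,-2.4,33.5,0,0,0,0]
    - [85,-2.4,33.5,0,0,0,0]
    - [85,-2.4,33.5,0,0,0,0]
    - [85,-2.4,33.5,0,0,0,0]
    - [85,-2.4,33.5,0,0,0,0]
    - [85,-2.4,33.5,0,0,0,0]
    - [85,-2.4,33.5,0,0,0,0]
    - [85,-2.4,33.5,0,0,0,0]
    - [85,-2.4,33.5,0,0,0,0]
    - [85,0,0,0,0,0,0]

```text
time_s: 30.75
tool_pos: [0.3476, -0.2641, 0.2697]
orientation: [0.001, 0.954, -0.301, 0.0]
wrist_force: [0.7, -0.3, 1.4]
width: 0.0851
finger_force: 0.0
```

```bash
python3 -c "
from h import *
print(stripes());print(cores())
plan(.39,-.257,.05)
cv2.imwrite('pics/rect2.png',np.hstack([rect(P,c,.193) for c in('top','scene')])[...,::-1])"
```

```text
[(3.16, 3.11, 2148), (3.09, 3.05, 2096), (3.1, 3.17, 2124), (3.15, 3.15, 2309)]
[([0.5893, -0.2772, 0.0255], ['top', 'scene'], np.float64(1.4)), ([0.4808, -0.3809, 0.0307], ['top', 'scene'], np.float64(0.8)), ([0.3921, -0.2527, 0.0233], ['top', 'scene'], np.float64(5.2))]
tcp [ 0.3511 -0.2593  0.2695] psi -34.7 q [-0.89  0.03  1.73  0.    1.38  1.28] F [-0.2  0.6 -0.8] w 0.0853 t 31.0
shift mm [ 30.7 -24.  219.5] rz None
```

View pics/rect2.png

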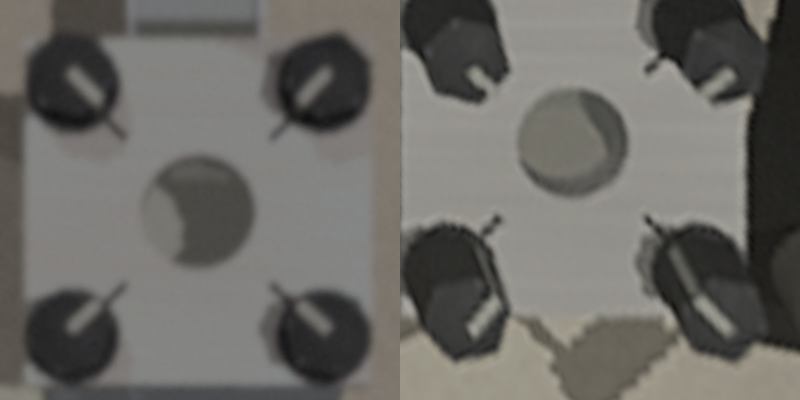

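All four stripes lie on their black lines (nut angles 3.09 to 3.16), and the bore is clear. First plug.

>>> send_rows:
  steps:
    - [90,15.5,-12.5,0,0,0,0]
    - [90,15.5,-12.5,0,0,0,0]
    - [90,0,0,35,0,0,0]
    - [90,0,0,35,0,0,0]
    - [90,0,0,35,0,0,0]
    - [90,0,0,35,0,0,0]
    - [90,0,0,30,0,0,0]
    - [90,0,0,25,0,0,0]
    - [90,0,0,15,0,0,0]
    - [90,0,0,9.5,0,0,0]
    - [90,0,0,0,0,0,0]
    - [45,0,0,0,0,0,0]
    - [45,0,0,0,0,0,0]
    - [45,0,0,0,0,0,0]
    - [45,0,0,0,0,0,0]
    - [45,0,0,0,0,0,0]
    - [45,0,0,0,0,0,0]
    - [45,0,0,0,0,0,0]
    - [45,0,0,0,0,0,0]
  grip_force: 25

```text
time_s: 32.68
tool_pos: [0.3906, -0.2576, 0.0506]
orientation: [-0.0, 0.954, -0.299, 0.001]
wrist_force: [-2.2, -0.6, 5.2]
width: 0.0511
finger_force: 25.0
```

```bash
python3 -c "
from h import *
plan(.5726,.0041,.28)"
```

```text
tcp [ 0.3906 -0.2576  0.0506] psi -34.8 q [-0.82  0.34  1.96  0.    0.84  1.35] F [-2.2 -0.6  5.2] w 0.0511 t 32.7
shift mm [ 2.000e-01 -3.188e+02 -2.294e+02] rz None
```

>>> send_rows:
  steps:
    - [45,0,0,-15,0,0,0]
    - [45,0,0,-30,0,0,0]
    - [45,0,0,-40,0,0,0]
    - [45,0,0,-40,0,0,0]
    - [45,0,0,-40,0,0,0]
    - [45,0,0,-35,0,0,0]
    - [45,0,0,-30,0,0,0]
    - [45,0,-26.5,0,0,0,0]
    - [45,0,-26.5,0,0,0,0]
    - [45,0,-26.5,0,0,0,0]
    - [45,0,-26.5,0,0,0,0]
    - [45,0,-26.5,0,0,0,0]
    - [45,0,-26.5,0,0,0,0]
    - [45,0,-26.5,0,0,0,0]
    - [45,0,-26.5,0,0,0,0]
    - [45,0,-26.5,0,0,0,0]
    - [45,0,-26.5,0,0,0,0]
    - [45,0,-26.5,0,0,0,0]
    - [45,0,-26.5,0,0,0,0]
    - [45,0,0,0,0,0,0]

```text
time_s: 34.35
tool_pos: [0.573, 0.008, 0.2791]
orientation: [-0.002, 0.955, -0.297, -0.0]
wrist_force: [-0.2, 0.6, -2.9]
width: 0.0513
finger_force: 25.0
```

```bash
python3 -c "
from h import *
plan(.5726,.0041,.28)
camera('scene')
t,a,s=pose()
for d in trace('scene','core1'):print(d['p'],rbox(d))
print('expect',box(proj('scene',prism(t[0],t[1],t[2]-.047,.044,.026))))
im=camera('scene');cv2.imwrite('pics/s3.png',cv2.resize(im[100:300,200:460],(780,600),interpolation=cv2.INTER_CUBIC)[...,::-1])"
```

```text
tcp [0.573  0.008  0.2791] psi -34.6 q [-0.18  0.28  1.41  0.    1.46  1.99] F [-0.2  0.6 -2.9] w 0.0513 t 34.4
shift mm [ 1.9  3.5 -0.9] rz None
0.84 [307 172 335 204]
0.81 [212 166 237 193]
0.63 [213 204 236 231]
expect [306.10851643 167.35951234 333.68385282 202.56772985]
```

View pics/s3.png

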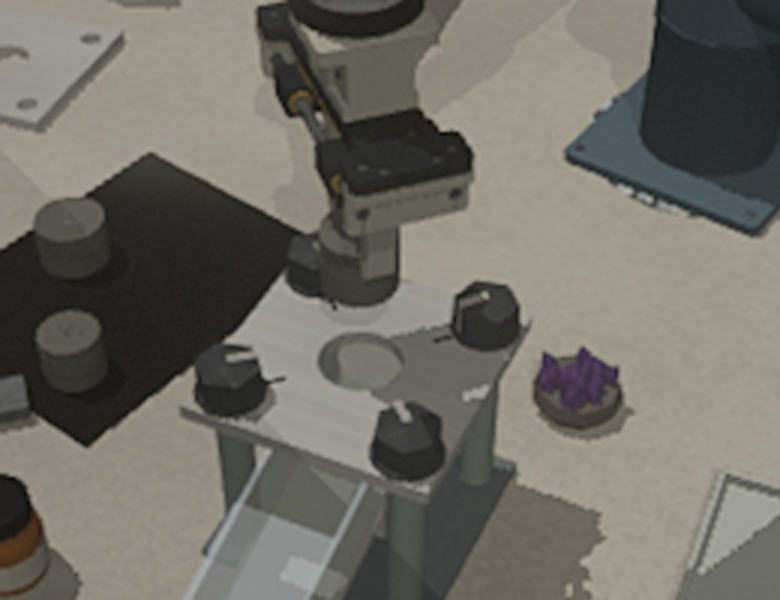

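Plug is held upright over the plate. I'll centre it on the bore and lower it gently.

>>> send_rows:
  steps:
    - [45,1.9,3.5,0,0,0,0]
    - [45,0,0,20,0,0,0]
    - [45,0,0,20,0,0,0]
    - [45,0,0,15,0,0,0]
    - [45,0,0,8,0,0,0]
    - [45,0,0,2,0,0,0]
    - [45,0,0,0,0,0,0]

```text
time_s: 35.08
tool_pos: [0.5709, -0.0008, 0.2153]
orientation: [-0.0, 0.954, -0.3, 0.0]
wrist_force: [-0.1, -0.5, -3.2]
width: 0.0519
finger_force: 25.0
```

>>> send_rows:
  steps:
    - [45,0,0,2,0,0,0]
    - [45,0,0,1.5,0,0,0]
    - [45,0,0,1.5,0,0,0]
    - [45,0,0,1,0,0,0]
    - [45,0,0,0,0,0,0]

```text
time_s: 35.5
tool_pos: [0.5713, 0.0001, 0.2096]
orientation: [-0.001, 0.954, -0.299, 0.001]
wrist_force: [0.7, 0.3, -1.8]
width: 0.0513
finger_force: 25.0
```

```bash
python3 -c "
from h import *
plan(.5726,.0041,.205)"
```

```text
tcp [5.713e-01 1.000e-04 2.096e-01] psi -34.8 q [-0.2   0.32  1.53  0.    1.3   1.98] F [ 0.7  0.3 -1.8] w 0.0513 t 35.5
shift mm [-1.2 -4.   4.6] rz None
```

>>> send_rows:
  steps:
    - [45,0,0,-4,0,0,0]
    - [45,-1.2,-4,0,0,0,0]
    - [45,0,0,0,0,0,0]
    - [45,0,0,0,0,0,0]

```text
time_s: 35.83
tool_pos: [0.5728, 0.0043, 0.2137]
orientation: [-0.001, 0.954, -0.299, 0.001]
wrist_force: [0.4, 0.2, -1.8]
width: 0.0511
finger_force: 25.0
```

```bash
python3 -c "
from h import *
plan(.5726,.0041,.205)"
```

```text
tcp [0.5728 0.0043 0.2137] psi -34.8 q [-0.19  0.31  1.52  0.    1.31  1.99] F [ 0.4  0.2 -1.8] w 0.0511 t 35.8
shift mm [-0.   0.3  8.7] rz None
```

>>> send_rows:
  steps:
    - [45,0,0,2,0,0,0]
    - [45,0,0,2,0,0,0]
    - [45,0,0,1.5,0,0,0]
    - [45,0,0,1.5,0,0,0]
    - [45,0,0,1,0,0,0]
    - [45,0,0,1,0,0,0]
    - [45,0,0,0,0,0,0]

```text
time_s: 36.42
tool_pos: [0.5725, 0.004, 0.2041]
orientation: [-0.001, 0.954, -0.299, 0.0]
wrist_force: [0.1, -0.1, -3.3]
width: 0.0518
finger_force: 25.0
```

```bash
python3 -c "
from h import *
plan(.5726,.0041,.205)"
```

```text
tcp [0.5725 0.004  0.2041] psi -34.8 q [-0.19  0.32  1.53  0.    1.29  1.99] F [ 0.1 -0.1 -3.3] w 0.0518 t 36.4
shift mm [ 0.1 -0.2 -0.9] rz None
```

>>> send_rows:
  steps:
    - [45,0,0,2,0,0,0]
    - [45,0,0,2,0,0,0]
    - [45,0,0,2,0,0,0]
    - [45,0,0,2,0,0,0]
    - [45,0,0,0,0,0,0]

```text
time_s: 36.83
tool_pos: [0.5723, 0.0041, 0.1959]
orientation: [-0.0, 0.954, -0.299, -0.0]
wrist_force: [-0.8, 0.0, -2.6]
width: 0.0515
finger_force: 25.0
```

>>> send_rows:
  steps:
    - [70,0,0,0,0,0,0]
    - [70,0,0,0,0,0,0]
    - [70,0,0,0,0,0,0]
    - [70,0,0,0,0,0,0]
    - [70,0,0,0,0,0,0]
    - [70,0,0,-25,0,0,0]
    - [70,0,0,-35,0,0,0]
    - [70,0,0,-20,0,0,0]
    - [70,0,0,0,0,0,0]

```text
time_s: 37.58
tool_pos: [0.575, 0.0036, 0.2821]
orientation: [-0.001, 0.954, -0.299, 0.005]
wrist_force: [0.0, -0.0, 1.0]
width: 0.0704
finger_force: 0.0
```

```bash
python3 -c "
from h import *
print(cores())
plan(.589,-.277,.05)
for d in trace('scene','core1'):print(d['p'],rbox(d))
im=camera('scene');cv2.imwrite('pics/s4.png',cv2.resize(im[150:380,190:410],(570,600),interpolation=cv2.INTER_CUBIC)[...,::-1])"
```

```text
[([0.4823, -0.3808, 0.0315], ['top', 'scene'], np.float64(2.2)), ([0.5896, -0.2768, 0.0258], ['top', 'scene'], np.float64(0.3)), ([0.4025, 0.0766, 0.0174], ['top'], np.float64(11.5))]
tcp [0.5719 0.0041 0.2753] psi -34.8 q [-0.19  0.28  1.42  0.    1.45  1.99] F [-0.7 -0.4 -1.4] w 0.0694 t 37.8
shift mm [174.4 221.1 225.3] rz None
0.84 [212 166 237 194]
0.79 [213 203 236 231]
```

View pics/s4.png

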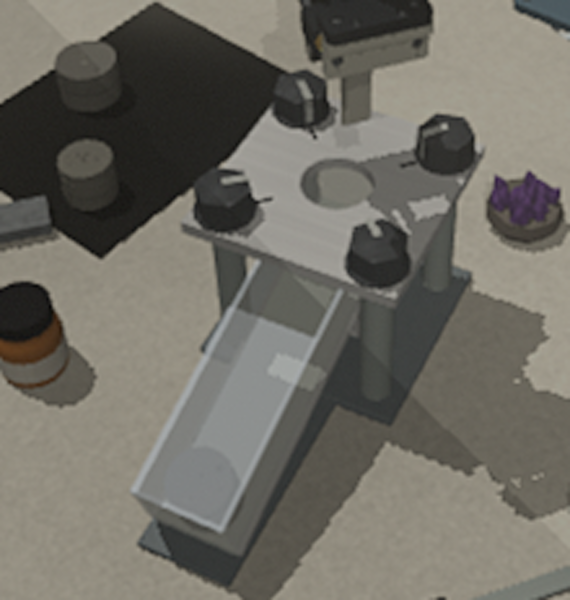

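The scene picture shows the first plug in the chute's lower end at crop (200,480), and the bore is clear. Second plug.

>>> send_rows:
  steps:
    - [78,21.8,27.6,0,0,0,0]
    - [78,21.8,27.6,0,0,0,0]
    - [78,21.8,27.6,0,0,0,0]
    - [78,21.8,27.6,0,0,0,0]
    - [78,21.8,27.6,0,0,0,0]
    - [78,21.8,27.6,0,0,0,0]
    - [78,21.8,27.6,0,0,0,0]
    - [78,21.8,27.6,0,0,0,0]
    - [78,0,0,0,0,0,0]
    - [78,0,0,40,0,0,0]
    - [78,0,0,40,0,0,0]
    - [78,0,0,40,0,0,0]
    - [78,0,0,0,0,0,0]
    - [78,0,0,0,0,0,0]

```text
time_s: 39.05
tool_pos: [0.5882, -0.2753, 0.1535]
orientation: [-0.002, 0.954, -0.299, -0.003]
wrist_force: [-0.2, 0.0, 1.3]
width: 0.078
finger_force: 0.0
```

```bash
python3 -c "
from h import *
plan(.5893,-.277,.05)
camera('scene')
for d in trace('scene','core1'):print(d['p'],rbox(d))"
```

```text
tcp [ 0.5882 -0.2753  0.1535] psi -34.8 q [-0.61  0.5   1.39  0.    1.26  1.57] F [-0.2  0.   1.3] w 0.078 t 39.0
shift mm [  1.9   0.7 103.5] rz None
0.74 [378 217 409 244]
0.56 [213 204 236 231]
```

>>> send_rows:
  steps:
    - [78,1.9,0.7,30,0,0,0]
    - [78,0,0,30,0,0,0]
    - [78,0,0,25,0,0,0]
    - [78,0,0,12,0,0,0]
    - [78,0,0,6.5,0,0,0]
    - [78,0,0,0,0,0,0]
    - [45,0,0,0,0,0,0]
    - [45,0,0,0,0,0,0]
    - [45,0,0,0,0,0,0]
    - [45,0,0,0,0,0,0]
    - [45,0,0,0,0,0,0]
    - [45,0,0,0,0,0,0]
    - [45,0,0,0,0,0,0]
  grip_force: 25

```text
time_s: 40.23
tool_pos: [0.5916, -0.2791, 0.054]
orientation: [-0.0, 0.954, -0.299, 0.001]
wrist_force: [-0.9, -0.9, 5.8]
width: 0.0514
finger_force: 25.0
```

>>> send_rows:
  steps:
    - [45,0,0,-15,0,0,0]
    - [45,0,0,-35,0,0,0]
    - [45,0,0,-40,0,0,0]
    - [45,0,0,-40,0,0,0]
    - [45,0,0,-40,0,0,0]
    - [45,0,0,-30,0,0,0]
    - [45,0,0,-20,0,0,0]
    - [45,0,0,0,0,0,0]
    - [45,0,0,0,0,0,0]

```text
time_s: 40.98
tool_pos: [0.5911, -0.2785, 0.2729]
orientation: [-0.0, 0.954, -0.299, 0.001]
wrist_force: [-0.1, 0.6, -2.9]
width: 0.0512
finger_force: 25.0
```

```bash
python3 -c "
from h import *
plan(.5726,.0041,.28)"
```

```text
tcp [ 0.5911 -0.2785  0.2729] psi -34.8 q [-0.61  0.43  1.21  0.    1.51  1.57] F [-0.1  0.6 -2.9] w 0.0512 t 41.0
shift mm [-176.4 -221.6   -7.1] rz None
```

>>> send_rows:
  steps:
    - [45,-22,-27.7,0,0,0,0]
    - [45,-22,-27.7,0,0,0,0]
    - [45,-22,-27.7,0,0,0,0]
    - [45,-22,-27.7,0,0,0,0]
    - [45,-22,-27.7,0,0,0,0]
    - [45,-22,-27.7,0,0,0,0]
    - [45,-22,-27.7,0,0,0,0]
    - [45,-22,-27.7,0,0,0,0]
    - [45,0,0,0,0,0,0]
    - [45,0,0,20,0,0,0]
    - [45,0,0,20,0,0,0]
    - [45,0,0,10,0,0,0]
    - [45,0,0,0,0,0,0]
    - [45,0,0,0,0,0,0]
    - [45,0,0,0,0,0,0]

```text
time_s: 42.23
tool_pos: [0.5732, 0.0034, 0.2231]
orientation: [-0.001, 0.954, -0.299, 0.0]
wrist_force: [0.9, -0.3, -1.7]
width: 0.051
finger_force: 25.0
```

```bash
python3 -c "
from h import *
plan(.5726,.0041,.208)
camera('scene')
t,a,s=pose()
for d in trace('scene','core1'):print(d['p'],rbox(d))
print('expect',box(proj('scene',prism(t[0],t[1],t[2]-.051,.044,.026))))"
```

```text
tcp [0.5732 0.0034 0.2231] psi -34.8 q [-0.19  0.31  1.5   0.    1.33  1.99] F [ 0.9 -0.3 -1.7] w 0.051 t 42.2
shift mm [-0.8 -0.2 15.1] rz None
0.96 [212 166 237 193]
0.58 [307 194 334 225]
0.35 [265 215 289 240]
expect [305.51933373 190.75448824 331.87051922 224.52924806]
```

>>> send_rows:
  steps:
    - [45,1.4,0,0,0,0,0]
    - [45,0,0,6,0,0,0]
    - [45,0,0,2,0,0,0]
    - [45,0,0,2,0,0,0]
    - [45,0,0,1.5,0,0,0]
    - [45,0,0,1.5,0,0,0]
    - [45,0,0,1.5,0,0,0]
    - [45,0,0,0,0,0,0]

```text
time_s: 43.0
tool_pos: [0.5739, 0.0032, 0.2081]
orientation: [-0.001, 0.954, -0.299, 0.0]
wrist_force: [0.2, 0.2, -2.1]
width: 0.0512
finger_force: 25.0
```

>>> send_rows:
  steps:
    - [45,0,0,1,0,0,0]
    - [45,0,0,1,0,0,0]
    - [45,0,0,1,0,0,0]
    - [45,0,0,1,0,0,0]
    - [45,0,0,0,0,0,0]

```text
time_s: 43.42
tool_pos: [0.574, 0.0031, 0.2042]
orientation: [-0.001, 0.954, -0.299, 0.0]
wrist_force: [1.0, 0.4, -3.1]
width: 0.0512
finger_force: 25.0
```

>>> send_rows:
  steps:
    - [45,0,0,2,0,0,0]
    - [45,0,0,2,0,0,0]
    - [45,0,0,0,0,0,0]
    - [70,0,0,0,0,0,0]
    - [70,0,0,0,0,0,0]
    - [70,0,0,0,0,0,0]
    - [70,0,0,0,0,0,0]
    - [70,0,0,0,0,0,0]
    - [70,0,0,-25,0,0,0]
    - [70,0,0,-35,0,0,0]
    - [70,0,0,-20,0,0,0]
    - [70,0,0,0,0,0,0]
    - [70,0,0,0,0,0,0]

```text
time_s: 44.5
tool_pos: [0.5747, 0.0029, 0.282]
orientation: [-0.001, 0.954, -0.299, 0.002]
wrist_force: [0.3, 0.1, -0.7]
width: 0.0699
finger_force: 0.0
```

```bash
python3 -c "
from h import *
print(cores())
plan(.4815,-.380,.05)
im=camera('scene');cv2.imwrite('pics/s5.png',cv2.resize(im[150:380,190:410],(570,600),interpolation=cv2.INTER_CUBIC)[...,::-1])"
```

```text
[([0.4828, -0.3803, 0.03], ['top', 'scene'], np.float64(0.5)), ([0.5325, -0.0892, 0.0182], ['top'], np.float64(4.2))]
tcp [0.5732 0.0032 0.2789] psi -34.8 q [-0.19  0.28  1.41  0.    1.46  1.99] F [-0.  -0.4 -0.2] w 0.0699 t 44.7
shift mm [143.4 367.  228.9] rz None
```

View pics/s5.png

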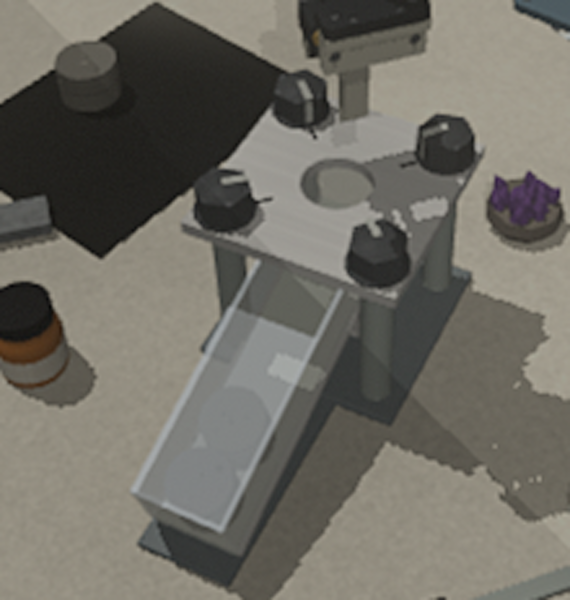

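Two plugs are in the chute, at crop (235,425) and (200,480). Third and last plug.

>>> send_rows:
  steps:
    - [91,13,33.4,0,0,0,0]
    - [91,13,33.4,0,0,0,0]
    - [91,13,33.4,0,0,0,0]
    - [91,13,33.4,0,0,0,0]
    - [91,13,33.4,0,0,0,0]
    - [91,13,33.4,0,0,0,0]
    - [91,13,33.4,0,0,0,0]
    - [91,13,33.4,0,0,0,0]
    - [91,13,33.4,0,0,0,0]
    - [91,13,33.4,0,0,0,0]
    - [91,13,33.4,0,0,0,0]
    - [91,0,0,0,0,0,0]
    - [91,0,0,40,0,0,0]
    - [91,0,0,40,0,0,0]
    - [91,0,0,40,0,0,0]
    - [91,0,0,0,0,0,0]
    - [91,0,0,0,0,0,0]
    - [91,0,0,0,0,0,0]

```text
time_s: 46.25
tool_pos: [0.4828, -0.3807, 0.1618]
orientation: [-0.0, 0.954, -0.299, 0.001]
wrist_force: [0.1, 0.1, 0.5]
width: 0.0914
finger_force: 0.0
```

```bash
python3 -c "
from h import *
plan(.482,-.380,.05)
camera('scene')
for d in trace('scene','core1'):print(d['p'],rbox(d))"
```

```text
tcp [ 0.4828 -0.3807  0.1618] psi -34.8 q [-0.85  0.43  1.48  0.    1.23  1.33] F [0.1 0.1 0.5] w 0.0914 t 46.2
shift mm [-1.000e+00 -1.000e-01  1.118e+02] rz None
0.63 [212 166 237 193]
0.59 [265 215 290 240]
```

>>> send_rows:
  steps:
    - [91,-1,0,30,0,0,0]
    - [91,0,0,30,0,0,0]
    - [91,0,0,27,0,0,0]
    - [91,0,0,15,0,0,0]
    - [91,0,0,8,0,0,0]
    - [91,0,0,2,0,0,0]
    - [91,0,0,0,0,0,0]
    - [55,0,0,0,0,0,0]
    - [55,0,0,0,0,0,0]
    - [55,0,0,0,0,0,0]
    - [55,0,0,0,0,0,0]
    - [55,0,0,0,0,0,0]
    - [55,0,0,0,0,0,0]
  grip_force: 30

```text
time_s: 47.43
tool_pos: [0.4813, -0.3801, 0.0488]
orientation: [-0.0, 0.954, -0.299, 0.001]
wrist_force: [-1.3, -0.3, 4.3]
width: 0.0623
finger_force: 30.0
```

>>> send_rows:
  steps:
    - [55,0,0,-15,0,0,0]
    - [55,0,0,-35,0,0,0]
    - [55,0,0,-40,0,0,0]
    - [55,0,0,-40,0,0,0]
    - [55,0,0,-40,0,0,0]
    - [55,0,0,-35,0,0,0]
    - [55,0,0,-25,0,0,0]
    - [55,0,0,0,0,0,0]
    - [55,0,0,0,0,0,0]

```text
time_s: 48.18
tool_pos: [0.4812, -0.3798, 0.2785]
orientation: [-0.0, 0.954, -0.299, 0.001]
wrist_force: [-0.8, 0.7, -3.9]
width: 0.0624
finger_force: 30.0
```

```bash
python3 -c "
from h import *
plan(.5726,.0041,.28)"
```

```text
tcp [ 0.4812 -0.3798  0.2785] psi -34.8 q [-0.85  0.35  1.31  0.    1.48  1.33] F [-0.8  0.7 -3.9] w 0.0624 t 48.2
shift mm [-143.9 -367.4   -1.5] rz None
```

>>> send_rows:
  steps:
    - [55,-13.1,-33.4,0,0,0,0]
    - [55,-13.1,-33.4,0,0,0,0]
    - [55,-13.1,-33.4,0,0,0,0]
    - [55,-13.1,-33.4,0,0,0,0]
    - [55,-13.1,-33.4,0,0,0,0]
    - [55,-13.1,-33.4,0,0,0,0]
    - [55,-13.1,-33.4,0,0,0,0]
    - [55,-13.1,-33.4,0,0,0,0]
    - [55,-13.1,-33.4,0,0,0,0]
    - [55,-13.1,-33.4,0,0,0,0]
    - [55,-13.1,-33.4,0,0,0,0]
    - [55,0,0,0,0,0,0]
    - [55,0,0,25,0,0,0]
    - [55,0,0,25,0,0,0]
    - [55,0,0,12,0,0,0]
    - [55,0,0,0,0,0,0]
    - [55,0,0,0,0,0,0]

```text
time_s: 49.6
tool_pos: [0.5706, 0.0045, 0.2135]
orientation: [-0.0, 0.954, -0.299, -0.003]
wrist_force: [0.0, -0.4, -2.3]
width: 0.0627
finger_force: 30.0
```

>>> send_rows:
  steps:
    - [55,0,0,1.5,0,0,0]
    - [55,0,0,1.5,0,0,0]
    - [55,0,0,1,0,0,0]
    - [55,0,0,1,0,0,0]
    - [55,0,0,0,0,0,0]
    - [55,0,0,0,0,0,0]

```text
time_s: 50.1
tool_pos: [0.5724, 0.0043, 0.2118]
orientation: [-0.001, 0.954, -0.299, 0.001]
wrist_force: [-0.3, -0.1, -3.9]
width: 0.0622
finger_force: 30.0
```

>>> send_rows:
  steps:
    - [55,0,0,1,0,0,0]
    - [55,0,0,1,0,0,0]
    - [55,0,0,0.7,0,0,0]
    - [55,0,0,0,0,0,0]

```text
time_s: 50.43
tool_pos: [0.5722, 0.0044, 0.2086]
orientation: [-0.001, 0.954, -0.299, 0.0]
wrist_force: [0.4, -0.4, -3.9]
width: 0.0623
finger_force: 30.0
```

>>> send_rows:
  steps:
    - [55,0,0,0.5,0,0,0]
    - [55,0,0,0.5,0,0,0]
    - [55,0,0,0,0,0,0]

```text
time_s: 50.68
tool_pos: [0.5723, 0.0043, 0.2077]
orientation: [-0.001, 0.954, -0.299, 0.0]
wrist_force: [1.0, 0.5, -3.0]
width: 0.0623
finger_force: 30.0
```

>>> send_rows:
  steps:
    - [55,0,0,0.5,0,0,0]
    - [55,0,0,0.5,0,0,0]
    - [55,0,0,0,0,0,0]

```text
time_s: 50.93
tool_pos: [0.5724, 0.0043, 0.2072]
orientation: [-0.001, 0.954, -0.299, 0.001]
wrist_force: [-0.4, 0.6, -2.1]
width: 0.0622
finger_force: 30.0
```

>>> send_rows:
  steps:
    - [55,0,0,0.5,0,0,0]
    - [55,0,0,0.5,0,0,0]
    - [55,0,0,0,0,0,0]

```text
time_s: 51.18
tool_pos: [0.5724, 0.0043, 0.207]
orientation: [-0.001, 0.954, -0.299, 0.001]
wrist_force: [-3.3, 1.1, 4.9]
width: 0.0625
finger_force: 30.0
```

The wrist force turned upward at the rim (about 8 N change) and the 62–63 mm plug rests on it, so it doesn't fit. Taking it to the tray.

>>> send_rows:
  steps:
    - [55,0,0,-10,0,0,0]
    - [55,0,0,-30,0,0,0]
    - [55,0,0,-30,0,0,0]
    - [55,0,0,0,0,0,0]

```text
time_s: 51.52
tool_pos: [0.5752, 0.0038, 0.2823]
orientation: [-0.001, 0.954, -0.299, 0.006]
wrist_force: [2.2, -0.3, -2.8]
width: 0.0626
finger_force: 30.0
```

```bash
python3 -c "
from h import *
plan(.491,.310,.0525)"
```

```text
tcp [0.5752 0.0038 0.2823] psi -34.8 q [-0.19  0.27  1.41  0.    1.45  1.99] F [ 2.2 -0.3 -2.8] w 0.0626 t 51.5
shift mm [-243.9 -203.5  229.8] rz None
```

>>> send_rows:
  steps:
    - [55,-26.8,-22.6,0,0,0,0]
    - [55,-26.8,-22.6,0,0,0,0]
    - [55,-26.8,-22.6,0,0,0,0]
    - [55,-26.8,-22.6,0,0,0,0]
    - [55,-26.8,-22.6,0,0,0,0]
    - [55,-26.8,-22.6,0,0,0,0]
    - [55,-26.8,-22.6,0,0,0,0]
    - [55,-26.8,-22.6,0,0,0,0]
    - [55,-26.8,-22.6,0,0,0,0]
    - [55,0,0,0,0,0,0]
    - [55,0,0,40,0,0,0]
    - [55,0,0,40,0,0,0]
    - [55,0,0,40,0,0,0]
    - [55,0,0,40,0,0,0]
    - [55,0,0,0,0,0,0]
    - [55,0,0,0,0,0,0]
    - [55,0,0,0,0,0,0]

```text
time_s: 52.93
tool_pos: [0.4917, 0.3094, 0.1176]
orientation: [-0.001, 0.954, -0.299, 0.001]
wrist_force: [1.0, 0.0, -2.6]
width: 0.0623
finger_force: 30.0
```

```bash
python3 -c "
from h import *
plan(.491,.310,.0525)"
```

```text
tcp [0.4917 0.3094 0.1176] psi -34.8 q [0.37 0.42 1.62 0.   1.1  2.55] F [ 1.   0.  -2.6] w 0.0623 t 52.9
shift mm [-0.9 -0.1 65.1] rz None
```

>>> send_rows:
  steps:
    - [55,0,0,25,0,0,0]
    - [55,0,0,20,0,0,0]
    - [55,0,0,10,0,0,0]
    - [55,0,0,5,0,0,0]
    - [55,0,0,2,0,0,0]
    - [55,0,0,1,0,0,0]
    - [55,0,0,0,0,0,0]
    - [55,0,0,0,0,0,0]

```text
time_s: 53.6
tool_pos: [0.4913, 0.3094, 0.0542]
orientation: [-0.001, 0.954, -0.299, 0.001]
wrist_force: [0.4, 0.3, -2.8]
width: 0.0625
finger_force: 30.0
```

>>> send_rows:
  steps:
    - [55,0,0,0.8,0,0,0]
    - [55,0,0,0.8,0,0,0]
    - [55,0,0,0.8,0,0,0]
    - [55,0,0,0,0,0,0]

```text
time_s: 53.93
tool_pos: [0.4907, 0.3092, 0.0508]
orientation: [-0.001, 0.954, -0.299, 0.001]
wrist_force: [-0.4, 1.2, -2.0]
width: 0.0625
finger_force: 30.0
```

>>> send_rows:
  steps:
    - [55,0,0,0.5,0,0,0]
    - [55,0,0,0,0,0,0]
    - [90,0,0,0,0,0,0]
    - [90,0,0,0,0,0,0]
    - [90,0,0,0,0,0,0]
    - [90,0,0,0,0,0,0]
    - [90,0,0,0,0,0,0]
    - [90,0,0,-15,0,0,0]
    - [90,0,0,-30,0,0,0]
    - [90,0,0,-40,0,0,0]
    - [90,0,0,-40,0,0,0]
    - [90,0,0,-40,0,0,0]
    - [90,25,0,0,0,0,0]
    - [90,0,0,0,0,0,0]

```text
time_s: 55.1
tool_pos: [0.5149, 0.2938, 0.2187]
orientation: [-0.002, 0.954, -0.299, 0.004]
wrist_force: [-0.2, -0.3, -1.0]
width: 0.09
finger_force: 0.0
```

```bash
python3 -c "
from h import *
print(cores(.005))
im=camera('scene');cv2.imwrite('pics/s6.png',im[...,::-1])"
```

```text
[([0.4892, 0.3073, 0.029], ['top', 'scene'], np.float64(20.4))]
```

View pics/s6.png

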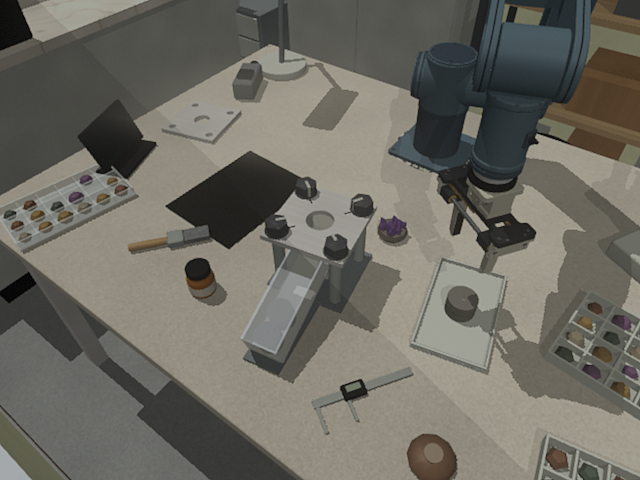

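The large plug stands upright in the middle of the tray at (462,303). The mat is empty, two plugs are in the chute, the stripes point inward and the gripper is clear, so I'm handing in.

```bash
python3 -c "
from bench import *
print(close_job())"
```

```text
the job is handed in; nothing more can be done
None
```

I handed the job in at about 55 s of the 210 s; the hand-in returned no verdict. All four nuts measured 3.09–3.16 rad after tightening in cross order (1–3, then 2–4). Both 52 mm plugs are in the chute, the 63 mm plug was tried gently and stands upright in the tray, and I touched none of the bystanders.

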